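Put a spare valve away in the sprung-latch valve case

TASK

Put the loose valve away: press the sprung hook down through the finger slot of the sloping valve case so that its lid springs ajar, then swing the lid up until it stands upright or beyond and stays open. Stand the loose valve upright in the one empty compartment without dropping it, let go, and leave the lid open and everything else as it is.

Things in the scene. Friction and masses are not known exactly. Their poses are not given: they have to be found in the camera images.
- case: Valve case, fixed, wood with a grey metal top; 235 deep (x), 350 wide (y). Origin: centre of underside; x runs from its low front (by the robot) to its high back, y to its left. The top slopes up at 30 degrees from x -120, z 65 to x 84, z 183 mm: first a fixed apron (75 mm along the slope) with the finger slot, then the lid (160 mm). Cheeks follow the slope; back wall 183 high.
- slot (a point): Centre of the finger slot's mouth, in the plane of the sloping apron. Slot 31 mm across (up the slope) by 92 wide (case y), rimmed in black. The walls run square to the slope, so a finger goes in leaning 30 degrees from vertical, along [0.5, 0, -0.866] in case axes (down, into the case). 25 mm down lies the sprung hook's steel tongue, from 10 mm downslope of the middle to the upper side, 80 wide.
- hook (a joint): Sprung hook: 0 at rest, up to 0.28 rad (stop) as its tongue is pressed down the well. In mid-slot 1 mm of pressing is about 0.02 rad. It lets the lid go at about 0.15 rad (8 mm of pressing); 13 mm is nearly the stop. It takes 3 N to start, about 9 N at the stop, and springs back when let go.
- lid (a joint): Lid angle: 0 shut (front edge 30 degrees below level), 0.52 level, 2.09 upright, 2.4 stop, leaning back. Let go by the hook, its spring lifts it to about 0.3 to 0.6 rad; a stiff hinge then holds it wherever left, a few N at the edge push it on. 160 mm hinge to front edge, 328 wide, 12 thick. A steel strike, 40 wide, hangs 18 mm below mid underside, 7 to 25 mm behind the edge.
- lid_edge (a point): Middle of the lid's front edge, on its underside (moves with the lid).
- lid_hinge (a point): Middle of the lid's hinge line (fixed), at the lid's upper face when shut, 183 mm above the desk.
- cell_a (a point): Centre of the cork floor of the left compartment (case x +16, y +80 mm), 27 mm above the desk. Each compartment is 88 (x) by 75 (y) mm inside, 80 mm apart along y; the boards round them and the ledge behind end 60 mm above the desk. Cheeks 85 mm beside the outer centres. The top of the back wall (183 high) begins 68 mm behind the centres.
- cell_b (a point): Centre of the floor of the middle compartment.
- cell_c (a point): Centre of the floor of the right compartment (case y = -80 mm).
- valve: The loose valve standing on the desk to the right of the case: smoked glass on a black base with pins, 95 mm high, 75 g or so. Origin at the centre of its underside, z up its axis. Base 40 mm across up to 31 mm high, glass bulb a cylinder 44 mm across from 34 to 73 mm high, domed above.
- stored_1: A valve of the same kind standing in one of the compartments under the lid. Origin at the centre of its underside.
- stored_2: Another stored valve of the same kind in another compartment. Origin at the centre of its underside. The third compartment is empty.
- test_board: Bystander, fixed: plywood test board 110 by 160 mm with a brass bayonet socket 46 mm high. Origin under its centre.
- lamp: Bystander: frosted pilot lamp standing on its brass cap, 70 mm high, 45 mm across. Origin at its foot.
- jack_plug: Bystander: chrome jack plug, 92 mm long, 19 mm thick, lying on the desk between the loose valve and the case.
- headset_cup: Bystander: black bakelite headset cup, 76 mm across, 42 mm high.
- morse_key: Bystander: straight Morse key on a wooden base 140 by 75 mm, 51 mm high.
- multimeter: Bystander: grey hand multimeter lying on the desk, 160 by 78 by 43 mm.
Things that resemble listed ones, but are neither listed nor needed, are in the scene too. Leave any blue look-alike of the valve alone.

How it is judged:
On the way, in this order (a step that is already met when the one before it is completed fails the run):
1. the sprung hook is pressed down far enough to let the lid go (value of joint hook above 0.13 rad), for 0.05 s.
2. the lid has been swung up to upright or nearly so (value of joint lid above 1.95 rad), for 0.2 s.
At the end, for the whole second after the job is handed in: the loose valve stands upright (within 9 degrees), at rest and let go, on the floor of the empty compartment (within 32 mm of its centre); the lid is open to 1.95 rad or more (upright is 2.09); the hook has sprung back; both stored valves still stand upright in their compartments ((horizontal distance between valve and cell_a below 0.032 m or horizontal distance between valve and cell_b below 0.032 m or horizontal distance between valve and cell_c below 0.032 m) and height (world z) of each of valve, stored_1, stored_2 below 0.034 m and angle between each of valve, stored_1, stored_2's own z axis and vertical below 0.15 rad and linear speed of valve below 0.02 m/s and value of joint lid above 1.95 rad and value of joint hook below 0.05 rad); the robot touches nothing.
It fails at once if the loose valve falls freely (dropped from more than about 20 mm, or knocked over) (linear speed of valve above 0.6 m/s and contact force between the fingers and valve below 0.05 N).
It fails at once if a stored valve is tipped (23 degrees) or moved by more than 45 mm (angle between any of stored_1, stored_2's own z axis and vertical above 0.4 rad or distance of any of stored_1, stored_2 from where it was at the start of the episode above 0.045 m).
It fails at once if a bystander is moved by more than 30 mm (distance of any of lamp, jack_plug, headset_cup, morse_key, multimeter from where it was at the start of the episode above 0.03 m).
It also fails if it takes over 70 s, if anything falls off the work surface, if the arm or the gripper's body presses on something with over 40 N, if the wrist force passes 120 N, or if a joint passes its speed limit or range.

ROBOT

A 6-joint arm with a two-finger parallel gripper is mounted at the origin on the work surface. World frame = base frame: x ahead of the robot, y to its left, z up, the work surface at z = 0. Lengths are in m, angles in rad, forces in N, time in s.
With the tool pointing down it reaches from about 0.375 to 0.9 m from the base axis. Payload 3.1 kg.
Tool frame: the origin (TCP) lies on the centre line of the jaws, within the pads' length; the fingertips stand 8 mm ahead of it and the grasp point (between the pads) lies 11 mm behind it (robot.tip_extent is the distance from the TCP to the fingertips, in m); y points along the fingers, z is the direction in which the jaws open and shut, and the axes are right-handed (so a half turn about y gives the same grasp; the last joint's range is limited). The gripper opens to 87 mm and grips with 3 to 60 N. Pads are 19 mm wide; open, the fingers measure 117 mm over their backs; the gripper's body (75 mm by 190 mm) begins 51 mm behind the grasp point.
Start: joints at [0.992, 0.527, 1.433, -0, 1.181, -0.178], TCP at [0.244, 0.575, 0.231] pointing down, gripper open.
Joint ranges: [-3.08, 3.08], [-0.75, 2.2], [0.22, 2.44], [-1.43, 4.57], [0, 2.65], [-2.85, 2.85]. Speed limits (rad/s): [2.79, 2.79, 3.14, 3.14, 3.14, 3.14].

INTERFACE

Orientations are given as a unit quaternion [x, y, z, w].
In Python, from rig import robot gives the robot as it stands.
- The arm moves only by the shell command python3 -m crank 'ROWS' [FORCE]. ROWS is JSON, a list that holds one entry, the list of rows, each a list of 7 numbers: the turn, a rotation vector about the tool's x, y, z in degrees, then the shift along the tool's x, y, z in m, then the opening in per cent of the stroke, from 0 (shut) to 100 (fully open). In form: [[[ax, ay, az, dx, dy, dz, gripper], ...]]. A call has exactly 5 rows; each row shifts and turns the commanded pose from where the row before left it, along the tool's axes as they then stand; what a row does not reach is not made up. A row lasts 1/8 s, in which the tool goes at most 62.5 mm and 10.7 degrees, less where a joint would pass 70% of its speed; a pose out of reach is approached as far as the arm can. A call with a gripper value outside its range is refused whole. The fingers move at their own pace and stop on an object; FORCE is the grip in N (left out, the last holds). Time passes only in rows, so rows that do not move let the fingers close, or fill a call up. It gives the time, the measured TCP pose, the force and the opening at its end, in the units of the state.
- robot.get_obs(): the state, without advancing time (a new reading comes with each control period).
- robot.camera(name): name is "scene" or "top" or "wrist"; returns a dict with "img" (420x560x3 uint8, red, green, blue), "K" (3x3 intrinsics, pixels), "R" (3x3) and "t" (3): a world point X has camera coordinates R X + t; the wrist camera has in their place "T_tool_cam" (4x4, takes a point from camera to tool coordinates, whose origin is the TCP and whose axes are the tool frame's). Camera axes: x right, y down, z forward; pixel columns grow to the right and rows downward; lengths in m; the calibration is good to about 2 mm. A picture is of the moment at which its call begins: read the wrist's pose just before it. There is no depth.
- robot.hand_in(): hands the job in, once; it reports no verdict.
Trained networks look in a picture, given as the dict that the camera call returned (one of the last four; its "shot" number tells which), for a name from the list of things; names that differ only in an ending like _2 or _b are one class to them, and where a whole thing is asked for, a point or a joint stands for the part that bears it (a point fixed in the world has none). Each returns a list of dicts, best first, with "conf" (0 to 1); they miss things now and then, are a little off and sometimes report something else, mostly with a low value. They report only what shows in the picture. A call takes as long as a camera call. They do not tell look-alikes from the thing itself.
- robot.spot_in(picture, thing): "at" ([row, column] in pixels, amid what is visible of it).
The state is a dict: "time": time; "q": joint angles; "joint_velocities": joint speeds; "joint_torque": joint torques, N m; "position": TCP position; "tool_rot": TCP orientation; "ft_force": force on the tool from outside, world axes, zero at the start; "moment": the same for the moment, N m; "grip_width": finger opening in m.
Only numpy, scipy, OpenCV 4.12 (cv2) and the standard library are available. Lean on these libraries where they do the work, as an engineer would, in place of code of your own. Each camera call takes 0.05 s, during which the arm holds its last target.

## Working session

There is one attempt and no reset: what is moved stays moved. The work goes in short steps, Python scripts to look and compute and a shell command to move; the robot and the scene stay as the last step left them, time stands still between calls to the robot, and variables do not carry over. Pictures are saved under pics/ and viewed, and the job is handed in when it is done.

```bash
ls; mkdir -p pics
cat > h.py <<'E'
import numpy as np, cv2
from rig import robot
from scipy.spatial.transform import Rotation as Ro
def save(p,name,s=1.4):
    cv2.imwrite(f'pics/{name}.png',cv2.resize(p['img'][:,:,::-1],None,fx=s,fy=s))
E
python3 - <<'E'
from h import *
o=robot.get_obs();print(o)
for n in ('scene','top'):
    p=robot.camera(n);save(p,n+'0')
    print(n,p['K'].tolist(),p['R'].tolist(),p['t'].tolist())
    for t in ['case','slot','lid_edge','lid_hinge','valve','lamp','jack_plug','headset_cup','morse_key','multimeter','test_board']:
        print(t,[([round(x) for x in d['at']],round(d['conf'],2)) for d in robot.spot_in(p,t)])
E
```

```text
pics
{'time': 0.0, 'q': array([ 9.91528632e-01,  5.28465590e-01,  1.43390282e+00, -6.34256448e-06,
        1.18136894e+00, -1.78520145e-01]), 'joint_velocities': array([ 0.00037787,  0.00186212, -0.00017298, -0.00090546, -0.00146813,
       -0.00097376]), 'joint_torque': array([ 9.23877269e-04, -4.40032017e+01, -1.76599556e+01,  6.34270068e-02,
        5.80123113e-02, -1.58114563e-04]), 'position': array([0.24340829, 0.57488375, 0.22957179]), 'tool_rot': array([ 0.69366419, -0.14101708,  0.14045998, -0.69225369]), 'ft_force': array([ 0.28976187,  0.18027123, -0.29224067]), 'moment': array([0.01864632, 0.03594694, 0.03376173]), 'grip_width': 0.08699578066874451}
scene [[483.3015317956562, 0.0, 290.45925572803213], [0.0, 483.3015317956562, 215.54385388570736], [0.0, 0.0, 1.0]] [[0.9465293002218196, -0.3225947121894102, -0.00386464604126401], [-0.2207732184958113, -0.6389456841526153, -0.7368904930162602], [0.2352476776008499, 0.6983416530396692, -0.6760010841805129]] [-0.541856470286177, 0.2017938839796031, 1.2590951607072012]
case [([201, 298], 0.85)]
slot [([202, 299], 0.74)]
lid_edg
[... 427 characters left out ...]
7604311836975703, -0.9995849587821469, -0.008240882507381813], [-0.997747429440038, 0.028055924111281296, -0.0609338343456087], [0.061139749867030524, 0.0065402827733587795, -0.998107787609856]] [-0.01414918046454089, 0.556047701022411, 1.4726916183151548]
case [([192, 243], 0.61)]
slot [([191, 243], 0.89)]
lid_edge [([185, 244], 0.66), ([190, 243], 0.58)]
lid_hinge [([190, 244], 0.91)]
valve [([225, 368], 0.73), ([266, 393], 0.62), ([221, 420], 0.55), ([254, 370], 0.54)]
lamp [([191, 357], 0.72)]
jack_plug [([234, 344], 0.7)]
headset_cup [([251, 418], 0.91)]
morse_key [([262, 147], 0.83)]
multimeter [([207, 146], 0.71), ([185, 398], 0.41)]
test_board [([187, 400], 0.74), ([251, 419], 0.61)]
```

View pics/scene0.png

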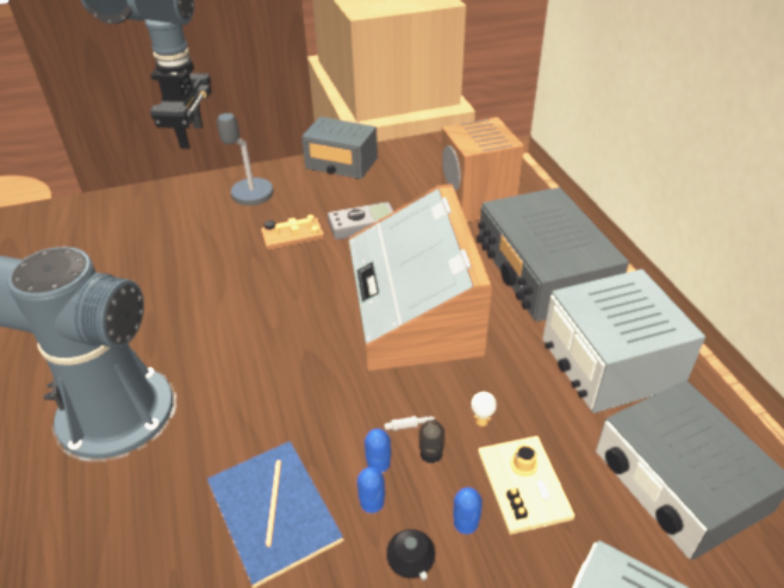

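View pics/top0.png

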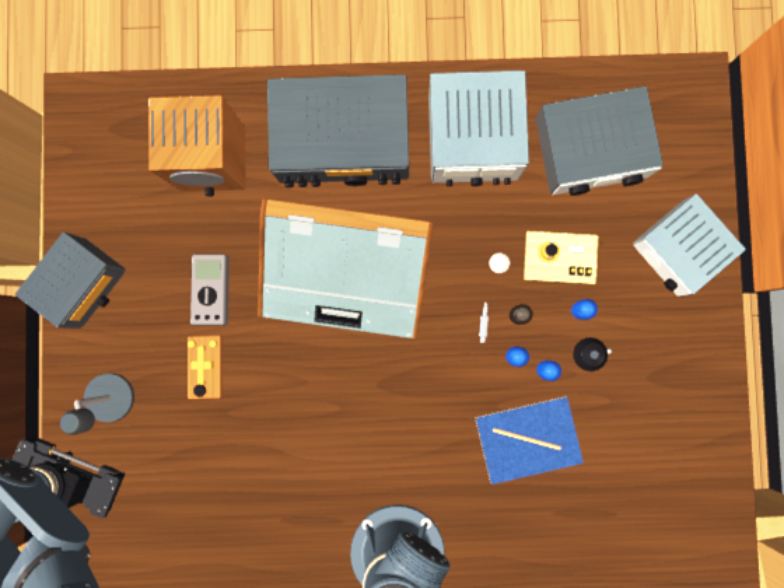

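The top picture shows the case at about (345,265)/1.4. The smoked valve is at (520,313)/1.4 px. Three blue look-alikes stand at (584,309), (517,356) and (548,370), all /1.4. Next I take close crops for the case fit and to confirm the valve.

Run:
```python
from h import *
p=robot.camera('top');q=robot.camera('scene')
a=p['img'][135:250,175:315,::-1];cv2.imwrite('pics/c1.png',cv2.resize(a,None,fx=5,fy=5,interpolation=cv2.INTER_CUBIC))
a=q['img'][125:265,235:360,::-1];cv2.imwrite('pics/c2.png',cv2.resize(a,None,fx=4,fy=4,interpolation=cv2.INTER_CUBIC))
a=np.hstack([q['img'][270:400,240:380,::-1],p['img'][170:300,320:460,::-1]]);cv2.imwrite('pics/c3.png',cv2.resize(a,None,fx=2.8,fy=2.8,interpolation=cv2.INTER_CUBIC))
```

```text
(no output)
```

View pics/c1.png

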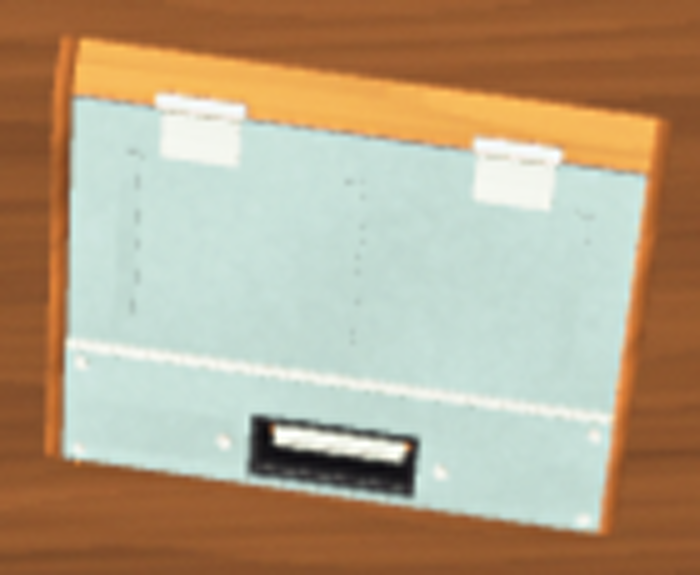

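View pics/c2.png

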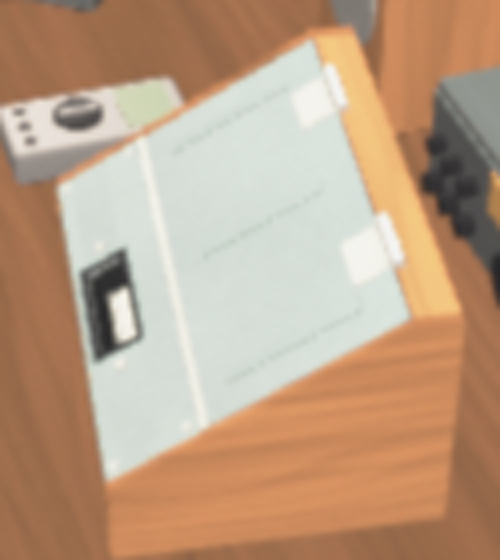

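View pics/c3.png

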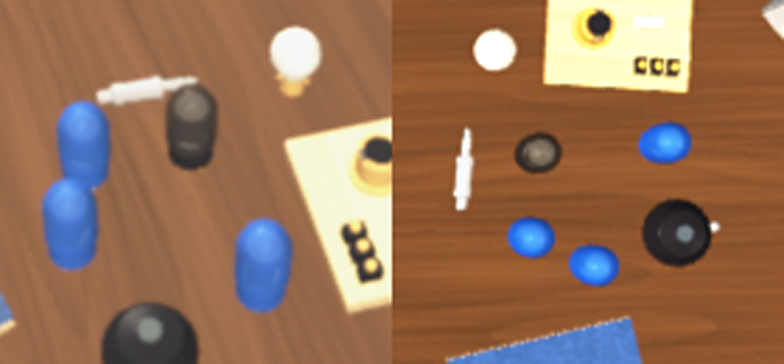

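The smoked valve at crop (190,127), which is scene px about (308,315), is the only non-blue candidate. The three blue ones are look-alikes. Now I fit the case pose and triangulate the objects.

```bash
cat > fit.py <<'E'
from h import *
from scipy.optimize import least_squares
T=robot.camera('top');S=robot.camera('scene')
def proj(c,X):
    y=(c['R']@np.atleast_2d(X).T).T+c['t'];y=y/y[:,2:];return (y@c['K'].T)[:,:2]
def sl(u,y): return [-.120+u*np.cos(np.pi/6),y,.065+u*.5]
tp=[((332,457),sl(.040,0)),((75,97),sl(.235,.164)),((645,173),sl(.235,-.164)),((65,345),sl(.075,.164)),((612,417),sl(.075,-.164)),((62,457),sl(0,.164)),((603,532),sl(0,-.164))]
sp=[((111,304),sl(.040,0)),((60,187),sl(0,.175)),((108,482),sl(0,-.175)),((410,318),sl(.235,-.164)),((316,40),sl(.235,.164)),((143,140),sl(.075,.164)),((205,430),sl(.075,-.164)),((112,557),[-.1175,-.175,0]),((445,515),[.1175,-.175,0])]
tpx=np.array([((a+.5)/5-.5+175,(b+.5)/5-.5+135) for (a,b),_ in tp]);spx=np.array([((a+.5)/4-.5+235,(b+.5)/4-.5+125) for (a,b),_ in sp])
tm=np.array([m for _,m in tp]);sm=np.array([m for _,m in sp])
def W(v,m): 
    c,s=np.cos(v[2]),np.sin(v[2]);m=np.atleast_2d(m).astype(float)
    return np.c_[v[0]+c*m[:,0]-s*m[:,1],v[1]+s*m[:,0]+c*m[:,1],m[:,2]]
def setu(m,i,u): m=m.copy();m[i]=sl(u,0);return m
def res(v): return np.r_[(proj(T,W(v,setu(tm,0,v[3])))-tpx).ravel(),(proj(S,W(v,setu(sm,0,v[3])))-spx).ravel()]
r=least_squares(res,[.6,.1,-.1,.04],loss='soft_l1');v=r.x;print(v,'yaw',np.degrees(v[2]));print(res(v).reshape(-1,2).round(1).tolist())
def tri(pt,ps,z=None):
    f=lambda X:np.r_[proj(T,X)[0]-pt,proj(S,X)[0]-ps]
    r=least_squares(f,[.6,0,.05]);return r.x,np.abs(r.fun).max()
print('slot',W(v,sl(v[3],0)),'hinge',W(v,[.0835,0,.183]),'edge',W(v,sl(.075,0)))
for n in 'abc': print(n,W(v,[.016,{'a':.08,'b':0,'c':-.08}[n],.027]))
for n,a,b in [('valve',(368,225),(308,315)),('lamp',(357,191),(346,291)),('jack',(344,234),(286,303)),('cup',(418,251),(294,394))]:
    print(n,tri(a,b))
E
python3 fit.py
```

```text
[ 0.61987504  0.09523116 -0.17073238  0.02628768] yaw -9.782244944579869
[[-0.0, -0.2], [-0.4, -1.1], [0.4, -0.1], [0.2, 0.0], [-0.2, 1.2], [0.2, -0.3], [-1.6, 0.0], [-0.1, 0.2], [-0.6, -2.1], [-0.1, 2.7], [0.8, -0.3], [-0.2, -0.5], [-1.1, 0.2], [-1.0, 0.1], [0.8, 0.2], [0.7, 0.6]]
slot [[0.52405457 0.11175166 0.07814384]] hinge [[0.702161   0.08104417 0.183     ]] edge [[0.56562731 0.10458406 0.1025    ]]
a [[0.64923474 0.17134955 0.027     ]]
b [[0.63564241 0.0925127  0.027     ]]
c [[0.62205008 0.01367585 0.027     ]]
valve (array([ 0.52009678, -0.27926388,  0.03525133]), np.float64(0.948854839010437))
lamp (array([ 0.62940559, -0.24880113,  0.04546118]), np.float64(2.050916843825263))
jack (array([ 0.49091275, -0.20623357,  0.00417599]), np.float64(0.3118611478246578))
cup (array([ 0.43106435, -0.43968926, -0.00285417]), np.float64(0.18191882764199363))
```

```bash
cat > g.py <<'E'
from h import *
v=np.array([0.61987504,0.09523116,-0.17073238])
C=Ro.from_euler('z',v[2]).as_matrix()
def W(m): return np.array([v[0],v[1],0])+C@np.array(m,float)
def Cc(p): return C.T@(np.array(p)-[v[0],v[1],0])
def slp(u,y=0,n=0): return [-.120+u*np.cos(np.pi/6)-.5*n,y,.065+u*.5+n*np.cos(np.pi/6)]
def pose():
    o=robot.get_obs();return o,Ro.from_quat(o['tool_rot']).as_matrix(),o['position']
def Rot(lean,sgn=1,az=None):
    """tool y leaning `lean` deg from vertical-down toward case +x; z = sgn*case y"""
    l=np.radians(lean);y=np.array([np.sin(l),0,-np.cos(l)]);z=np.array([0,sgn,0.])
    return C@np.c_[np.cross(y,z),y,z]
def delta(R,p):
    o,R0,p0=pose()
    print('rotvec deg',np.degrees(Ro.from_matrix(R0.T@R).as_rotvec()).round(1),'shift in present axes mm',(R0.T@(p-p0)*1e3).round(1),'in goal axes mm',(R.T@(p-p0)*1e3).round(1))
def st():
    o,R,p=pose();print('t',o['time'].__round__(2),'p',p.round(4),'case',(Cc(p)*1e3).round(1),'q',o['q'].round(2),'F',o['ft_force'].round(1),'w',round(o['grip_width']*1e3,1))
    print('y_case',(C.T@R[:,1]).round(3),'z_case',(C.T@R[:,2]).round(3))
E
python3 - <<'E'
from g import *
st()
for s in (1,-1):
    R=Rot(30,s); tip=W(slp(.025,0,.06)); delta(R,tip-R[:,1]*.008)
E
```

```text
t 1.4 p [0.2438 0.5755 0.2305] case [-452.2  409.3  230.5] q [ 0.99  0.53  1.43  0.    1.18 -0.18] F [ 0.  -0.2  0.3] w 87.0
y_case [-0. -0. -1.] z_case [ 0.228  0.974 -0.   ]
rotvec deg [  3.5 -12.9 -29.9] shift in present axes mm [ 404.8   94.2 -325.6] in goal axes mm [ 230.   241.5 -409.3]
rotvec deg [ 43.3 161.5   5. ] shift in present axes mm [ 404.8   94.2 -325.6] in goal axes mm [-230.   241.5  409.3]
```

```bash
python3 -m crank '[[[0,0,0,0.04,0,-0.033,0],[0,0,0,0.045,0,-0.037,0],[0,0,0,0.045,0,-0.037,0],[0,0,0,0.045,0,-0.037,0],[0,0,0,0.045,0,-0.037,0]]]' 10
python3 - <<'E'
from g import *
st();R=Rot(30,1); tip=W(slp(.025,0,.06)); delta(R,tip-R[:,1]*.008)
E
```

```text
time: 2.02
position: [0.3766, 0.3215, 0.2309]
tool_rot: [-0.693, 0.14, -0.141, 0.693]
ft_force: [0.6, 0.6, -1.1]
grip_width: 0.045
t 2.02 p [0.3766 0.3215 0.2309] case [-278.2  181.6  230.9] q [ 0.48  0.35  1.75 -0.    1.04 -0.69] F [ 0.6  0.6 -1.1] w 45.0
y_case [ 0.001  0.001 -1.   ] z_case [0.228 0.974 0.001]
rotvec deg [  3.4 -12.9 -29.8] shift in present axes mm [ 183.3   94.5 -143.7] in goal axes mm [  79.   154.7 -181.6]
```

```bash
python3 -m crank '[[[0.7,-2.6,-6,0,0,0,0],[0.7,-2.6,-6,0,0,0,0],[0.7,-2.6,-6,0,0,0,0],[0.7,-2.6,-6,0,0,0,0],[0.7,-2.6,-6,0,0,0,0]]]'
python3 - <<'E'
from g import *
st();R=Rot(30,1); tip=W(slp(.025,0,.06)); delta(R,tip-R[:,1]*.008)
E
```

```text
time: 2.65
position: [0.3759, 0.3233, 0.2312]
tool_rot: [0.695, 0.128, 0.242, -0.665]
ft_force: [0.1, -1.7, -0.6]
grip_width: 0.0016
t 2.65 p [0.3759 0.3233 0.2312] case [-279.2  183.3  231.2] q [ 0.72  0.32  1.98 -0.73  0.62 -0.12] F [ 0.1 -1.7 -0.6] w 1.6
y_case [ 0.505  0.003 -0.863] z_case [-0.004  1.     0.001]
rotvec deg [-0.2  0.2  0.4] shift in present axes mm [  78.3  155.4 -184. ] in goal axes mm [  79.8  155.5 -183.3]
```

```bash
python3 -m crank '[[[0,0,0,0.02,0.02,-0.046,0],[0,0,0,0.02,0.02,-0.046,0],[0,0,0,0.02,0.03,-0.046,0],[0,0,0,0.02,0.03,-0.046,0],[0,0,0,0,0,0,0]]]'
python3 - <<'E'
from g import *
st();R=Rot(30,1); tip=W(slp(.025,0,.03)); delta(R,tip-R[:,1]*.008)
p=robot.camera('wrist');save(p,'w1');print(p['T_tool_cam'],p['K'])
q=robot.camera('scene');a=q['img'][100:290,210:400,::-1];cv2.imwrite('pics/s1.png',cv2.resize(a,None,fx=3,fy=3,interpolation=cv2.INTER_CUBIC))
E
```

```text
time: 3.28
position: [0.4644, 0.1169, 0.1836]
tool_rot: [0.697, 0.122, 0.243, -0.664]
ft_force: [-0.0, -0.3, -0.1]
grip_width: 0.0009
t 3.27 p [0.4644 0.1169 0.1836] case [-156.9   -5.1  183.6] q [ 0.1   0.35  2.19 -0.94  0.17 -0.4 ] F [-0.  -0.3 -0.1] w 0.9
y_case [ 0.501 -0.004 -0.865] z_case [ 0.008  1.    -0.001]
rotvec deg [ 0.3 -0.4  0.1] shift in present axes mm [-2.5 83.1  5.4] in goal axes mm [-2.3 83.1  5.1]
[[-2.20467599e-04  9.56958111e-01  2.90225990e-01 -8.11216400e-02]
 [-2.86555144e-04 -2.90226045e-01  9.56958077e-01 -1.54577364e-01]
 [ 9.99999935e-01  1.27812500e-04  3.38206708e-04  6.24243414e-05]
 [ 0.00000000e+00  0.00000000e+00  0.00000000e+00  1.00000000e+00]] [[310.83378672   0.         278.02905054]
 [  0.         310.83378672 212.85240009]
 [  0.           0.           1.        ]]
```

View pics/w1.png

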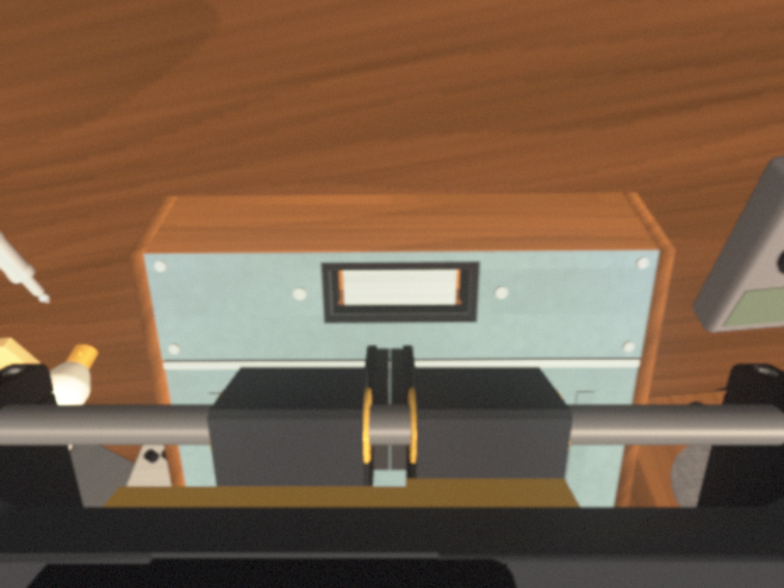

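View pics/s1.png

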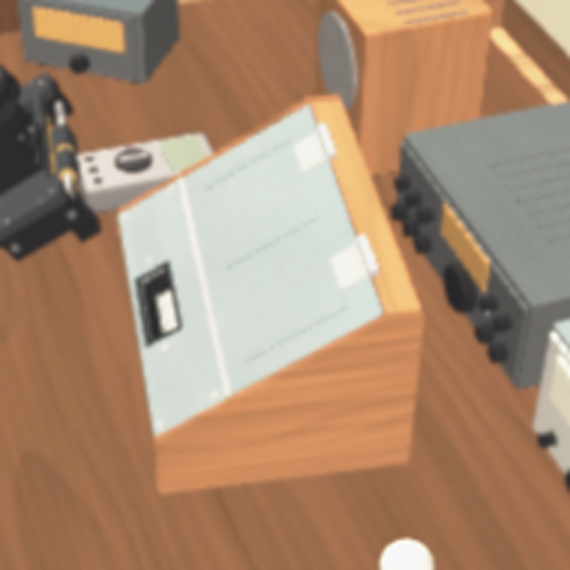

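The wrist picture shows the slot centred at about (400,292)/1.4 px, with the rim square to the picture. I intersect that ray with the apron plane.

```bash
cat >> g.py <<'E'
def wray(px,o=None):
    p=robot.camera('wrist') if o is None else o
    _,R,t=pose();T=p['T_tool_cam'];d=np.linalg.solve(p['K'],[px[0],px[1],1])
    return t+R@T[:3,3],R@T[:3,:3]@d
def hit(px,n,c):
    a,d=wray(px);return a+d*((c-a)@n)/(d@n)
E
python3 - <<'E'
from g import *
n=C@np.array([-.5,0,.866]);c=W(slp(.02))
for nm,px in [('slot',(285.7,208.6)),('rimL',(477.5/1.4,292/1.4)),('rimR',(323/1.4,292/1.4)),('top',(400/1.4,262.5/1.4)),('bot',(400/1.4,322/1.4)),('frontL',(657/1.4,250/1.4)),('frontR',(145/1.4,252/1.4)),('seam',(400/1.4,361/1.4))]:
    X=hit(px,n,c);x=Cc(X);print(nm,(x*1e3).round(1),'u',((x-[-.12,0,.065])@[.866,0,.5]*1e3).round(1))
E
```

```text
slot [-98.5   7.   77.4] u 24.8
rimL [-98.8  59.4  77.2] u 24.5
rimR [-98.6 -42.9  77.3] u 24.7
top [-116.1    8.3   67.2] u 4.5
bot [-80.4   8.8  87.9] u 45.8
frontL [-123.9  174.6   62.8] u -4.5
frontR [-121.5 -156.7   64.1] u -1.8
seam [-55.3   8.6 102.4] u 74.7
```

Run:
```python
from g import *
st();p=robot.camera('wrist');save(p,'w2');st()
```

```text
t 3.77 p [0.4623 0.1228 0.1845] case [-160.     0.4  184.5] q [ 0.11  0.34  2.19 -0.94  0.17 -0.4 ] F [ 0.6 -0.2 -0.3] w 0.4
y_case [ 0.503  0.003 -0.865] z_case [-0.005  1.     0.   ]
t 3.83 p [0.4624 0.1226 0.1845] case [-159.9    0.2  184.5] q [ 0.11  0.34  2.19 -0.94  0.17 -0.4 ] F [-0.5  0.1  0.4] w 0.4
y_case [ 0.502  0.002 -0.865] z_case [-0.004  1.     0.   ]
```

View pics/w2.png

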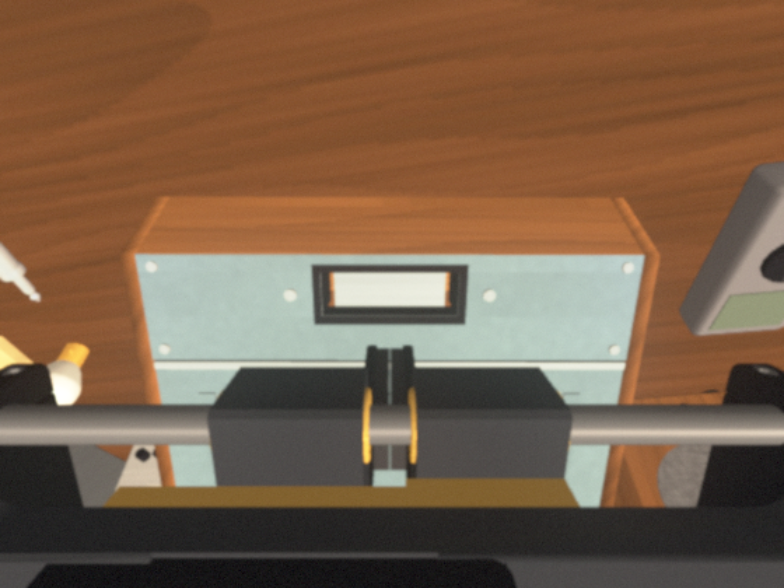

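Settled, the slot is at (390,294)/1.4 px and in line with the finger gap at column 390.

Run:
```python
from g import *
n=C@np.array([-.5,0,.866]);c=W(slp(.02))
for nm,px in [('slot',(390/1.4,294.5/1.4)),('rimL',(468/1.4,292/1.4)),('rimR',(312/1.4,292/1.4)),('top',(390/1.4,265/1.4)),('bot',(390/1.4,324/1.4)),('frontL',(644/1.4,254/1.4)),('frontR',(135/1.4,255/1.4)),('seam',(390/1.4,364/1.4))]:
    X=hit(px,n,c);x=Cc(X);print(nm,(x*1e3).round(1),'u',((x-[-.12,0,.065])@[.866,0,.5]*1e3).round(1))
R=Rot(30,1); tip=W(slp(.025,0,.015)); delta(R,tip-R[:,1]*.008)
st()
```

```text
slot [-97.2   0.9  78.2] u 26.3
rimL [-98.8  52.5  77.2] u 24.5
rimR [-98.6 -51.4  77.4] u 24.7
top [-114.6    0.3   68.1] u 6.3
bot [-79.1   0.2  88.6] u 47.2
frontL [-121.1  164.4   64.4] u -1.3
frontR [-120.  -164.9   65. ] u -0.0
seam [-5.330e+01  1.000e-01  1.035e+02] u 77.0
rotvec deg [-0.1  0.1  0.1] shift in present axes mm [ -0.7 100.    0.7] in goal axes mm [ -0.4 100.    0.8]
t 4.22 p [0.4626 0.1215 0.1842] case [-159.5   -0.8  184.2] q [ 0.11  0.34  2.19 -0.94  0.17 -0.4 ] F [0.6 0.3 0.1] w 0.5
y_case [ 0.502  0.001 -0.865] z_case [-0.002  1.    -0.   ]
```

```bash
python3 -m crank '[[[0,0,0,0,0.035,0,0],[0,0,0,0,0.035,0,0],[0,0,0,0,0.03,0,0],[0,0,0,0,0,0,0],[0,0,0,0,0,0,0]]]'
python3 - <<'E'
from g import *
st();R=Rot(30,1); tip=W(slp(.025,0,-.020)); delta(R,tip-R[:,1]*.008)
p=robot.camera('wrist');save(p,'w3')
E
```

```text
time: 4.85
position: [0.5122, 0.1162, 0.127]
tool_rot: [0.701, 0.117, 0.234, -0.664]
ft_force: [-0.3, 0.3, -0.3]
grip_width: 0.0007
t 4.85 p [0.5122 0.1162 0.127 ] case [-109.7    2.3  127. ] q [ 0.09  0.52  2.12 -1.43  0.13  0.08] F [-0.3  0.3 -0.3] w 0.7
y_case [ 0.484 -0.009 -0.875] z_case [ 0.003  1.    -0.009]
rotvec deg [ 0.5  0.1 -1.1] shift in present axes mm [-13.8  60.9  -1.7] in goal axes mm [-14.9  60.6  -2.3]
```

View pics/w3.png

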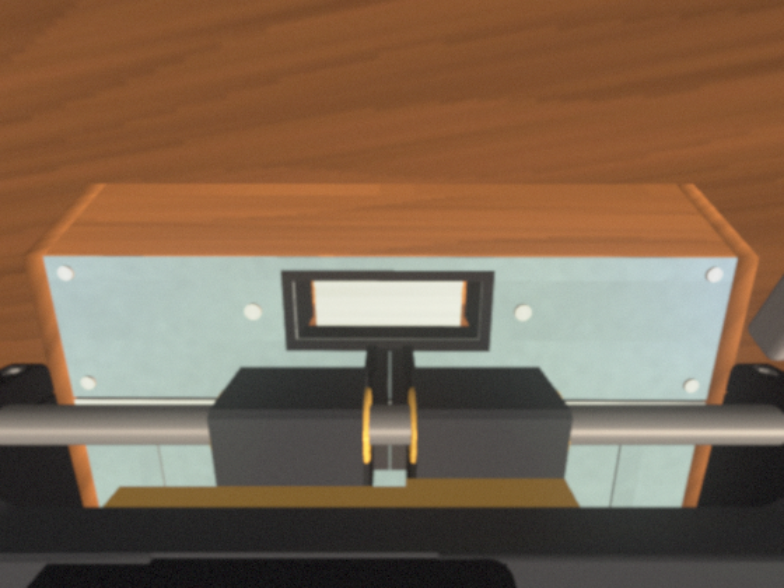

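```bash
cat > kin.py <<'E'
from g import *
from scipy.optimize import least_squares
D=[([0.99152863,0.52846559,1.43390282,0,1.18136894,-0.17852],[.24340829,.57488375,.22957179]),
([.48,.35,1.75,0,1.04,-.69],[.3766,.3215,.2309]),([.72,.32,1.98,-.73,.62,-.12],[.3759,.3233,.2312]),
([.11,.34,2.19,-.94,.17,-.40],[.4626,.1215,.1842]),([.09,.52,2.12,-1.43,.13,.08],[.5122,.1162,.127])]
ry=lambda a:Ro.from_euler('y',a).as_matrix();rz=lambda a:Ro.from_euler('z',a).as_matrix()
def fkR(q): 
    A=rz(q[0]);B=A@ry(q[1]);E=B@ry(q[2]);F=E@rz(q[3])@ry(q[4])@rz(q[5]);return A,B,E,F
def fk(q,k):
    A,B,E,F=fkR(q);return A@[k[0],0,k[1]]+B@[0,0,k[2]]+E@[k[3],0,k[4]]+F@[0,0,k[5]]
def fit(D):
    return least_squares(lambda k:np.r_[np.ravel([fk(np.array(q),k)-p for q,p in D]),(k-[0,.35,.35,0,.35,.25])*1e-3],[0,.35,.35,0,.35,.25])
LO=np.array([-3.08,-.75,.22,-1.43,0,-2.85]);HI=np.array([3.08,2.2,2.44,4.57,2.65,2.85])
M=None
def ik(R,p,q0,k,M):
    def f(q): 
        F=fkR(q)[3]@M;return np.r_[(fk(q,k)-p)*3,Ro.from_matrix(F.T@R).as_rotvec()]
    r=least_squares(f,np.clip(q0,LO+1e-3,HI-1e-3),bounds=(LO,HI));return r.x,np.abs(r.fun).max()
if __name__=='__main__':
    o,R,p=pose();D.append((o['q'],p));r=fit(D);print(r.x.round(4),(r.fun[:-6].reshape(-1,3)*1e3).round(1).tolist())
    F=fkR(o['q'])[3];print((F.T@R).round(3),o['q'])
    q=np.array(D[0][0]);print((fkR(q)[3].T@Ro.from_quat([0.69366419,-0.14101708,0.14045998,-0.69225369]).as_matrix()).round(3))
E
python3 kin.py
```

```text
[ 0.2176 -0.2876  0.4822 -0.0627  0.1217 -0.088 ] [[83.6, -75.0, -1.2], [84.2, -81.6, 15.2], [-42.2, 14.7, -19.2], [-9.7, -59.4, -4.8], [14.7, -57.3, 4.6], [13.9, -59.2, 5.4]]
[[-0. -0. -1.]
 [-1. -0.  0.]
 [-0.  1. -0.]] [ 0.08612942  0.51711571  2.11638274 -1.43023009  0.13358437  0.08255197]
[[-0.  0. -1.]
 [-1. -0.  0.]
 [-0.  1.  0.]]
```

```bash
sed -i 's/A@\[k\[0\],0,k\[1\]\]/A@[k[0],k[6],k[1]]/; s/(k-\[0,.35,.35,0,.35,.25\])\*1e-3\],\[0,.35,.35,0,.35,.25\]/(k-[0,.35,.35,0,.35,.25,.1])*1e-3],[0,.35,.35,0,.35,.25,.1]/; s/r.fun\[:-6\]/r.fun[:-7]/' kin.py; python3 kin.py
```

```text
[0.0014 0.2753 0.5881 0.1144 0.3899 0.2997 0.1107] [[0.1, -0.4, -0.6], [0.2, -0.6, 1.6], [0.9, -0.1, -2.0], [-0.2, -0.3, 1.7], [-1.8, 2.3, -1.4], [1.5, -0.5, 0.7]]
[[-0. -0. -1.]
 [-1. -0.  0.]
 [-0.  1. -0.]] [ 0.08612942  0.51711571  2.11638274 -1.43023009  0.13358437  0.08255197]
[[-0.  0. -1.]
 [-1. -0.  0.]
 [-0.  1.  0.]]
```

```bash
cat >> kin.py <<'E'
K0=np.array([0.0014,0.2753,0.5881,0.1144,0.3899,0.2997,0.1107]);M0=np.array([[0,0,-1],[-1,0,0],[0,1,0.]])
def Rd(lean,lat,sgn=1):
    """y: lean toward case +x by lean, lateral toward case +y by lat; z nearest sgn*case y"""
    y=np.array([np.tan(np.radians(lean)),np.tan(np.radians(lat))/np.cos(np.radians(lean)),-1]);y/=np.linalg.norm(y)
    z=np.array([0,sgn,0.]);z-=y*(y@z);z/=np.linalg.norm(z);return C@np.c_[np.cross(y,z),y,z]
def best(R,p,seeds=None):
    rng=np.random.default_rng(0);out=[]
    for i in range(25):
        q0=LO+(HI-LO)*rng.random(6);q0[:3]=[rng.uniform(-.6,.6),.6,1.8]
        q,e=ik(R,p,q0,K0,M0);out.append((e,q))
    out=[x for x in out if x[0]<3e-3] or [min(out,key=lambda x:x[0])]
    return out
E
python3 - <<'E'
from kin import *
for lean in (30,26):
  for lat in (0,6,10):
    for yy in (0,-.02):
      for n in (.06,-.04):
        tip=W(slp(.026+ (0.002 if 0 else 0),yy,n));R=Rd(lean,lat);s=best(R,tip-R[:,1]*.008)
        u={tuple((x[1]).round(2)):round(x[0],3) for x in s};print(lean,lat,yy,n,list(u.items())[:3])
E
```

```text
30 0 0 0.06 [((np.float64(0.09), np.float64(0.49), np.float64(2.18), np.float64(4.49), np.float64(0.13), np.float64(0.45)), np.float64(0.0))]
30 0 0 -0.04 [((np.float64(0.06), np.float64(0.72), np.float64(2.11), np.float64(3.66), np.float64(0.23), np.float64(1.27)), np.float64(0.0))]
30 0 -0.02 0.06 [((np.float64(0.04), np.float64(0.48), np.float64(2.2), np.float64(4.22), np.float64(0.12), np.float64(0.67)), np.float64(0.0))]
30 0 -0.02 -0.04 [((np.float64(0.01), np.float64(0.72), np.float64(2.14), np.float64(3.51), np.float64(0.25), np.float64(1.37)), np.float64(0.0))]
30 6 0 0.06 [((np.float64(0.0), np.float64(0.48), np.float64(2.22), np.float64(2.95), np.float64(0.09), np.float64(1.92)), np.float64(0.0))]
30 6 0 -0.04 [((np.float64(-0.02), np.float64(0.73), np.float64(2.15), np.float64(3.03), np.float64(0.27), np.float64(1.81)), np.float64(0.0))]
30 6 -0.02 0.06 [((np.float64(-0.06), np.float64(0.48), np.float64(2.24), np.float64(2.72), np.float64(0.12), np.float64(2.09)), np.float64(0.0))]
30 6 -0.02 -0.04 [((np.float64(-0.07), np.float64(0.73), np.float64(2.17), np.float64(2.95)
[... 1690 characters left out ...]
), np.float64(0.7), np.float64(2.12), np.float64(2.72), np.float64(0.15), np.float64(2.08)), np.float64(0.0))]
26 10 0 0.06 [((np.float64(-0.07), np.float64(0.47), np.float64(2.18), np.float64(1.37), np.float64(0.13), np.float64(-2.85)), np.float64(0.002))]
26 10 0 -0.04 [((np.float64(-0.08), np.float64(0.71), np.float64(2.12), np.float64(2.41), np.float64(0.2), np.float64(2.37)), np.float64(0.0))]
26 10 -0.02 0.06 [((np.float64(-0.12), np.float64(0.46), np.float64(2.2), np.float64(1.33), np.float64(0.16), np.float64(-2.85)), np.float64(0.009))]
26 10 -0.02 -0.04 [((np.float64(-0.13), np.float64(0.71), np.float64(2.14), np.float64(2.36), np.float64(0.23), np.float64(2.37)), np.float64(0.0))]
```

```bash
cat >> kin.py <<'E'
def path(q,wps,n=20,verbose=True):
    """wps: list of (R,p); interpolates, continuous ik, reports"""
    R0=fkR(q)[3]@M0;p0=fk(q,K0)
    for R,p in wps:
        rv=Ro.from_matrix(R0.T@R).as_rotvec();w=0;jm=0
        for s in np.linspace(0,1,n+1)[1:]:
            Rs=R0@Ro.from_rotvec(rv*s).as_matrix();qn,e=ik(Rs,p0+s*(p-p0),q,K0,M0);w=max(w,e);jm=max(jm,np.abs(qn-q).max());q=qn
        R0,p0=R,p
        if verbose: print(q.round(2),'err',round(w,4),'maxjstep',round(jm,2))
    return q
E
python3 - <<'E'
from kin import *
o,R,p=pose();q=o['q']
def tp(lean,lat,y,n,s,u=.026):
    R=Rd(lean,lat,s);return R,W(slp(u,y,n))-R[:,1]*.008
for lean,lat in ((28,10),(28,8),(26,8)):
    print(lean,lat)
    hov=W([-.16,0,.23])
    Rm=C@np.array([[0,0,-1],[0,-1,0],[-1,0,0.]]) # unused
    v0=Rd(0,0,1);v1=Rd(0,0,-1);ax=v0@Ro.from_rotvec([0,np.pi/2,0]).as_matrix()
    path(q,[(v0,hov),(ax,hov),(v1,hov),(Rd(0,lat,-1),hov),(Rd(lean,lat,-1),tp(lean,lat,-.015,.06,-1)[1]),tp(lean,lat,-.01,.0,-1),tp(lean,lat,-.01,-.04,-1)])
E
```

```text
28 10
[ 0.03  0.33  1.79  0.    1.02 -1.37] err 0.0 maxjstep 0.41
[ 0.03  0.33  1.79 -0.    1.02  0.2 ] err 0.0 maxjstep 0.08
[ 0.03  0.33  1.79 -0.    1.02  1.77] err 0.0 maxjstep 0.08
[-0.09  0.31  1.84  0.21  0.99  1.54] err 0.0 maxjstep 0.01
[-0.11  0.47  2.23  1.93  0.16 -0.31] err 0.0 maxjstep 0.42
[-0.1   0.63  2.19  2.44  0.22 -0.82] err 0.0 maxjstep 0.04
[-0.1   0.72  2.15  2.57  0.27 -0.96] err 0.0 maxjstep 0.01
28 8
[ 0.03  0.33  1.79  0.    1.02 -1.37] err 0.0 maxjstep 0.41
[ 0.03  0.33  1.79 -0.    1.02  0.2 ] err 0.0 maxjstep 0.08
[ 0.03  0.33  1.79 -0.    1.02  1.77] err 0.0 maxjstep 0.08
[-0.06  0.31  1.83  0.17  0.99  1.59] err 0.0 maxjstep 0.01
[-0.08  0.47  2.22  2.01  0.11 -0.36] err 0.0 maxjstep 0.62
[-0.07  0.62  2.18  2.61  0.18 -0.96] err 0.0 maxjstep 0.06
[-0.08  0.72  2.14  2.72  0.24 -1.08] err 0.0 maxjstep 0.01
26 8
[ 0.03  0.33  1.79  0.    1.02 -1.37] err 0.0 maxjstep 0.41
[ 0.03  0.33  1.79 -0.    1.02  0.2 ] err 0.0 maxjstep 0.08
[ 0.03  0.33  1.79 -0.    1.02  1.77] err 0.0 maxjstep 0.08
[-0.06  0.31  1.83  0.17  0.99  1.59] err 0.0 maxjstep 0.01
[-0.08  0.46  2.19  1.33  0.1   0.32] err 0.0 maxjstep 0.44
[-0.07  0.61  2.15  2.31  0.13 -0.65] err 0.0 maxjstep 0.06
[-0.08  0.7   2.12  2.54  0.18 -0.9 ] err 0.0 maxjstep 0.02
```

Run:
```python
from kin import *
delta(Rd(0,0,1),W([-.16,0,.23]))
```

```text
rotvec deg [ 0.5 -0.  29. ] shift in present axes mm [   5.8 -114.1   -3.5] in goal axes mm [ -50.2 -102.7   -2.4]
```

```bash
python3 -m crank '[[[0,0,0,0.003,-0.057,-0.002,0],[0,0,0,0.003,-0.057,-0.002,0],[0,0,9.7,0,0,0,0],[0,0,9.7,0,0,0,0],[0.5,0,9.6,0,0,0,0]]]'; python3 -m crank '[[[0,10.6,0,0,0,0,0],[0,10.6,0,0,0,0,0],[0,10.6,0,0,0,0,0],[0,10.6,0,0,0,0,0],[0,10.6,0,0,0,0,0]]]';python3 -m crank '[[[0,10.6,0,0,0,0,0],[0,10.6,0,0,0,0,0],[0,10.6,0,0,0,0,0],[0,10.6,0,0,0,0,0],[0,10.6,0,0,0,0,0]]]';python3 -m crank '[[[0,10.6,0,0,0,0,0],[0,10.6,0,0,0,0,0],[0,10.6,0,0,0,0,0],[0,10.6,0,0,0,0,0],[0,10.6,0,0,0,0,0]]]'
python3 - <<'E'
from kin import *
st();hov=W([-.16,0,.23]);delta(Rd(0,10,-1),hov)
E
```

```text
time: 5.52
position: [0.4945, 0.0981, 0.1798]
tool_rot: [0.728, -0.015, 0.13, -0.673]
ft_force: [0.8, -2.0, -1.2]
grip_width: 0.0006
time: 6.15
position: [0.4958, 0.0972, 0.1795]
tool_rot: [-0.591, 0.314, -0.446, 0.594]
ft_force: [0.3, 1.2, 0.5]
grip_width: 0.0008
time: 6.78
position: [0.4958, 0.0972, 0.1795]
tool_rot: [0.33, -0.546, 0.663, -0.392]
ft_force: [0.8, -0.3, -1.0]
grip_width: 0.0006
time: 7.4
position: [0.4958, 0.0972, 0.1795]
tool_rot: [-0.0, -0.663, 0.74, -0.107]
ft_force: [-0.2, -0.8, -0.5]
grip_width: 0.0005
t 7.4 p [0.4958 0.0972 0.1795] case [-122.6  -19.1  179.5] q [ 0.03  0.4   1.88 -0.16  0.7   1.56] F [-0.2 -0.8 -0.5] w 0.5
y_case [ 0.173 -0.068 -0.983] z_case [ 0.307 -0.944  0.12 ]
rotvec deg [-15.4  19.2  -7.6] shift in present axes mm [ 21.7 -57.4 -23.5] in goal axes mm [ 37.4 -46.4 -27.6]
```

```bash
python3 -m crank '[[[0,0,0,0.01,-0.028,-0.012,0],[0,0,0,0.01,-0.028,-0.012,0],[-5.1,6.4,-2.5,0,0,0,0],[-5.1,6.4,-2.5,0,0,0,0],[-5.2,6.4,-2.6,0,0,0,0]]]'
python3 - <<'E'
from kin import *
st();
def tp(lean,lat,y,n,s,u=.026):
    R=Rd(lean,lat,s);return R,W(slp(u,y,n))-R[:,1]*.008
print(tp(28,10,-.015,.06,-1)[0])
delta(*tp(28,10,-.015,.06,-1));path(pose()[0]['q'],[tp(28,10,-.015,.06,-1)])
E
```

```text
time: 8.02
position: [0.4641, 0.1234, 0.2292]
tool_rot: [0.064, 0.764, -0.64, -0.053]
ft_force: [-0.7, -0.4, -0.0]
grip_width: 0.0004
t 8.03 p [0.4641 0.1234 0.2292] case [-158.3    1.2  229.2] q [-0.09  0.32  1.84  0.21  0.98  1.53] F [-0.7 -0.4 -0. ] w 0.4
y_case [-0.001  0.176 -0.984] z_case [ 0.004 -0.984 -0.176]
[[-0.87011006  0.48512064 -0.08698531]
 [ 0.15001644  0.09257009 -0.98434031]
 [-0.46947156 -0.86953363 -0.15332224]]
rotvec deg [ 0.2 -4.6 27.6] shift in present axes mm [-27.1  87.7  33.7] in goal axes mm [19.4 89.8 33.7]
[-0.11  0.47  2.23  1.93  0.16 -0.31] err 0.0 maxjstep 0.42
```

```bash
python3 -m crank '[[[0,-0.9,6,-0.01,0.005,0.007,0],[0,-0.9,6,-0.005,0.005,0.007,0],[0,-0.9,5.5,0,0.01,0.007,0],[0,-0.9,5.2,0.004,0.01,0.007,0],[0,-0.9,5,0.004,0.01,0.006,0]]]'
python3 - <<'E'
from kin import *
st();
def tp(lean,lat,y,n,s,u=.026):
    R=Rd(lean,lat,s);return R,W(slp(u,y,n))-R[:,1]*.008
delta(*tp(28,10,-.015,.04,-1))
E
```

```text
time: 8.65
position: [0.4781, 0.1015, 0.1888]
tool_rot: [0.205, 0.738, -0.632, 0.12]
ft_force: [-0.5, 0.6, 0.9]
grip_width: 0.0001
t 8.65 p [0.4781 0.1015 0.1888] case [-140.8  -17.9  188.8] q [-0.13  0.32  2.17  0.76  0.26  0.86] F [-0.5  0.6  0.9] w 0.1
y_case [ 0.429  0.193 -0.883] z_case [ 0.086 -0.981 -0.173]
rotvec deg [ 1.2 -0.3  2.1] shift in present axes mm [12.6 69.7 12.2] in goal axes mm [15.1 69.5 10.7]
```

```bash
python3 -m crank '[[[0.6,-0.1,1,0.006,0.02,0.006,0],[0.6,-0.2,1.1,0.006,0.02,0.006,0],[0,0,0,0,0.02,0,0],[0,0,0,0,0.01,0,0],[0,0,0,0,0,0,0]]]'
python3 - <<'E'
from kin import *
p=robot.camera('wrist');p=robot.camera('wrist');p=robot.camera('wrist')
st();save(p,'w4')
def tp(lean,lat,y,n,s,u=.026):
    R=Rd(lean,lat,s);return R,W(slp(u,y,n))-R[:,1]*.008
delta(*tp(28,10,-.01,.005,-1))
E
```

```text
time: 9.28
position: [0.5011, 0.1045, 0.1359]
tool_rot: [0.215, 0.734, -0.631, 0.13]
ft_force: [0.4, 0.1, 0.1]
grip_width: 0.0003
t 9.43 p [0.5013 0.1044 0.1365] case [-118.4  -11.1  136.5] q [-0.11  0.48  2.19  1.69  0.17 -0.07] F [-0.  -0.1 -0. ] w 0.8
y_case [ 0.455  0.192 -0.869] z_case [ 0.089 -0.981 -0.17 ]
rotvec deg [ 1.1 -0.1  0.4] shift in present axes mm [ 8.9 47.7  9.6] in goal axes mm [ 9.2 47.8  8.7]
```

View pics/w4.png

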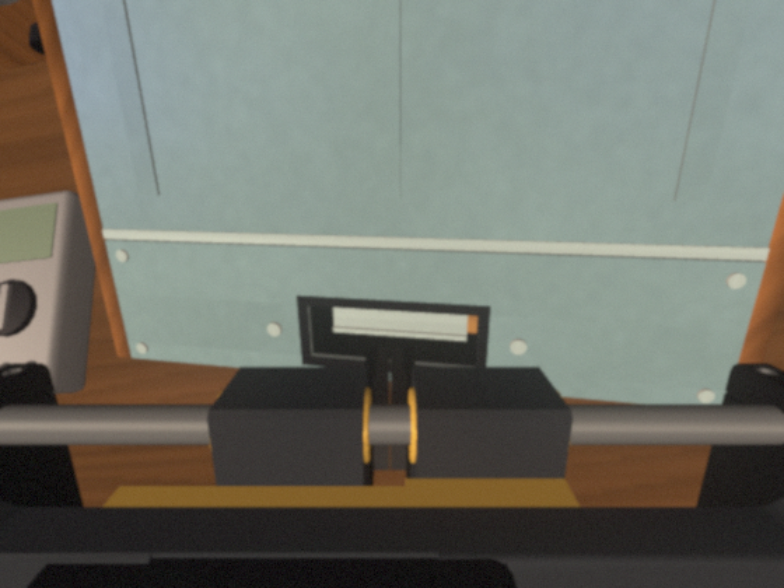

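The slot is at about (393,330)/1.4 px, just ahead of the fingertips, with the tongue showing pale at (400,323). I correct the small twist and the offset.

```bash
cat >> kin.py <<'E'
def Rx(lean,lat,s):
    R=Rd(lean,lat,s);y=C.T@R[:,1];x=-s*np.array([-np.cos(np.pi/6),0,-.5]);x=x-y*(x@y);x/=np.linalg.norm(x)
    return C@np.c_[x,y,np.cross(x,y)]
def tp(lean,lat,y,n,s,u=.026):
    R=Rx(lean,lat,s);return R,W(slp(u,y,n))-R[:,1]*.008
E
python3 - <<'E'
from kin import *
delta(*tp(28,10,-.01,.0,-1));
path(pose()[0]['q'],[tp(28,10,-.01,.005,-1),tp(28,10,-.01,-.04,-1)])
E
```

```text
rotvec deg [ 1.1 -0.4  0.3] shift in present axes mm [ 8.7 52.6 10.5] in goal axes mm [ 9.1 52.8  9.5]
[-0.1   0.61  2.19  2.42  0.22 -0.81] err 0.0 maxjstep 0.05
[-0.1   0.72  2.15  2.57  0.27 -0.97] err 0.0 maxjstep 0.01
```

```bash
python3 -m crank '[[[1.1,-0.3,0.3,0.005,0,0.005,0],[0,0,0,0.004,0.01,0.005,0],[0,0,0,0,0.02,0,0],[0,0,0,0,0.015,0,0],[0,0,0,0,0,0,0]]]'
python3 - <<'E'
from kin import *
p=robot.camera('wrist');p=robot.camera('wrist')
st();save(p,'w5')
delta(*tp(28,10,-.01,-.035,-1))
E
```

```text
time: 10.05
position: [0.515, 0.0999, 0.0908]
tool_rot: [0.217, 0.727, -0.638, 0.132]
ft_force: [-0.6, 0.6, 0.2]
grip_width: 0.0004
t 10.15 p [0.5145 0.0999 0.0914] case [-104.6  -13.3   91.4] q [-0.11  0.61  2.19  2.37  0.21 -0.76] F [ 0.   0.3 -0.9] w 0.3
y_case [ 0.461  0.173 -0.87 ] z_case [ 0.084 -0.985 -0.151]
rotvec deg [-0.  -0.1  0.1] shift in present axes mm [-1.3 42.   5.5] in goal axes mm [-1.2 42.   5.5]
```

View pics/w5.png

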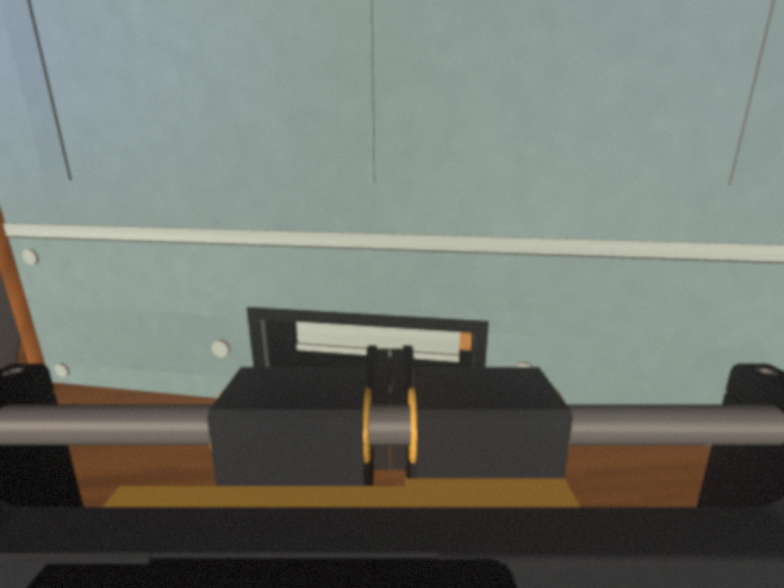

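The fingertips, near (390,345), stand over the slot. Pressing now.

```bash
python3 -m crank '[[[0,0,0,-0.001,0.01,0.002,0],[0,0,0,0,0.01,0.001,0],[0,0,0,0,0.008,0,0],[0,0,0,0,0.005,0,0],[0,0,0,0,0,0,0]]]'
python3 - <<'E'
from kin import *
st();delta(*tp(28,10,-.01,-.035,-1))
E
```

```text
time: 10.78
position: [0.5302, 0.0997, 0.0619]
tool_rot: [0.216, 0.727, -0.638, 0.131]
ft_force: [-3.1, -1.7, 3.0]
grip_width: 0.0005
t 10.78 p [0.5302 0.0997 0.0619] case [-89.2 -10.8  61.9] q [-0.1   0.69  2.16  2.52  0.24 -0.91] F [-3.1 -1.7  3. ] w 0.5
y_case [ 0.459  0.172 -0.872] z_case [ 0.083 -0.985 -0.151]
rotvec deg [-0.1 -0.2  0.2] shift in present axes mm [-1.5  8.7  2.1] in goal axes mm [-1.4  8.7  2.1]
```

```bash
python3 -m crank '[[[0,0,0,-0.001,0.004,0,0],[0,0,0,0,0.003,0,0],[0,0,0,0,0.003,0,0],[0,0,0,0,0,0,0],[0,0,0,0,0,0,0]]]'
python3 - <<'E'
from kin import *
st();delta(*tp(28,10,-.01,-.035,-1))
p=robot.camera('scene');save(p,'s2');p=robot.camera('wrist');save(p,'w6')
E
```

```text
time: 11.4
position: [0.5322, 0.1002, 0.0541]
tool_rot: [0.215, 0.727, -0.639, 0.129]
ft_force: [-12.5, -4.3, 16.2]
grip_width: 0.0008
t 11.4 p [0.5322 0.1002 0.0541] case [-87.3 -10.   54.1] q [-0.1   0.7   2.15  2.55  0.25 -0.93] F [-12.5  -4.3  16.2] w 0.8
y_case [ 0.455  0.17  -0.874] z_case [ 0.081 -0.985 -0.15 ]
rotvec deg [-0.2 -0.3  0.5] shift in present axes mm [-3.4  0.9  1.6] in goal axes mm [-3.4  0.9  1.6]
```

View pics/s2.png

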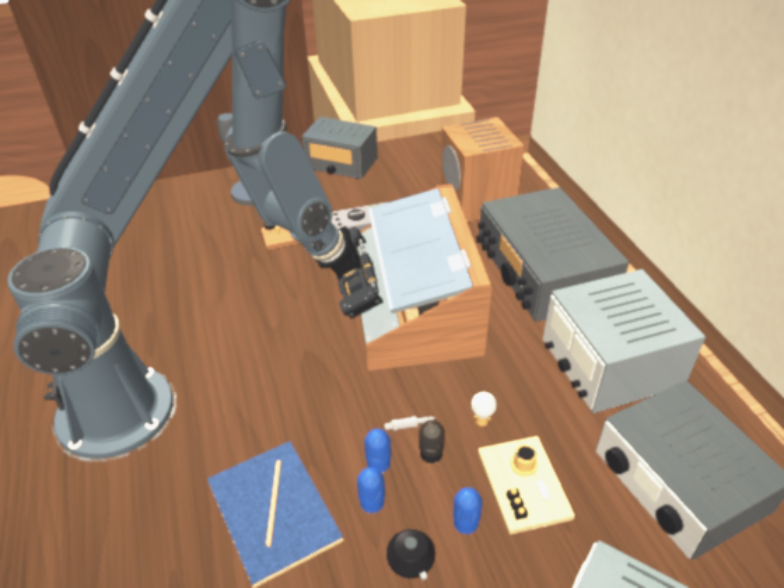

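The scene picture shows the lid sprung ajar, with its edge lifted near (395,305). I retreat along the finger.

```bash
python3 -m crank '[[[0,0,0,0,-0.01,0,0],[0,0,0,0,-0.02,0,0],[0,0,0,-0,-0.03,0,0],[0,0,0,0.01,-0.04,0,0],[0,0,0,0.01,-0.04,0,0]]]'
python3 - <<'E'
from kin import *
st()
p=robot.camera('wrist');p=robot.camera('wrist');st();save(p,'w7')
p=robot.camera('scene');a=p['img'][110:280,220:390,::-1];cv2.imwrite('pics/s3.png',cv2.resize(a,None,fx=3.5,fy=3.5,interpolation=cv2.INTER_CUBIC))
for t in ('lid_edge','stored_1'): print(t,robot.spot_in(p,t))
E
```

```text
time: 12.12
position: [0.4618, 0.0925, 0.1578]
tool_rot: [0.217, 0.728, -0.636, 0.133]
ft_force: [0.4, -0.3, -0.0]
grip_width: 0.0003
t 12.12 p [0.4618 0.0925 0.1578] case [-155.3  -29.5  157.8] q [-0.15  0.4   2.27  1.67  0.17 -0.09] F [ 0.4 -0.3 -0. ] w 0.3
y_case [ 0.462  0.177 -0.869] z_case [ 0.087 -0.984 -0.155]
t 12.22 p [0.4614 0.0927 0.1583] case [-155.7  -29.5  158.3] q [-0.15  0.39  2.27  1.68  0.17 -0.09] F [ 0.1 -0.1  0.8] w 0.6
y_case [ 0.463  0.177 -0.868] z_case [ 0.088 -0.984 -0.154]
lid_edge [{'at': [179.3, 297.4], 'conf': 0.94}]
stored_1 []
```

View pics/w7.png

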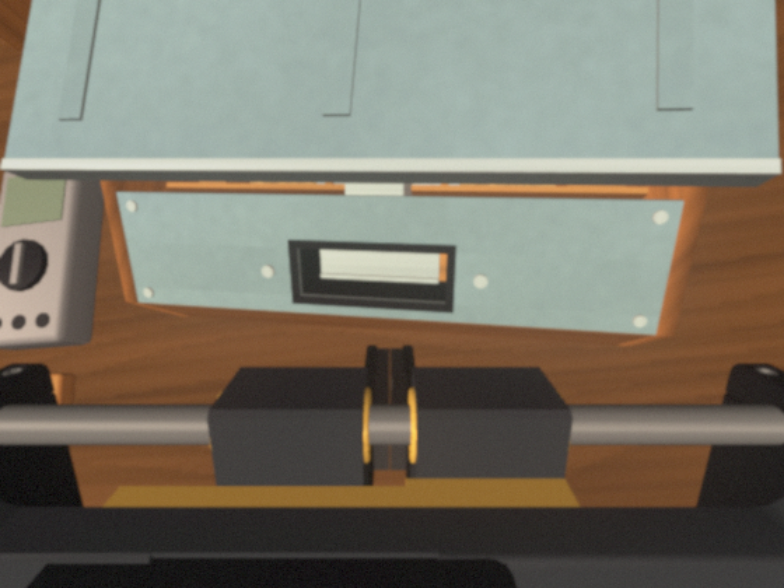

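View pics/s3.png

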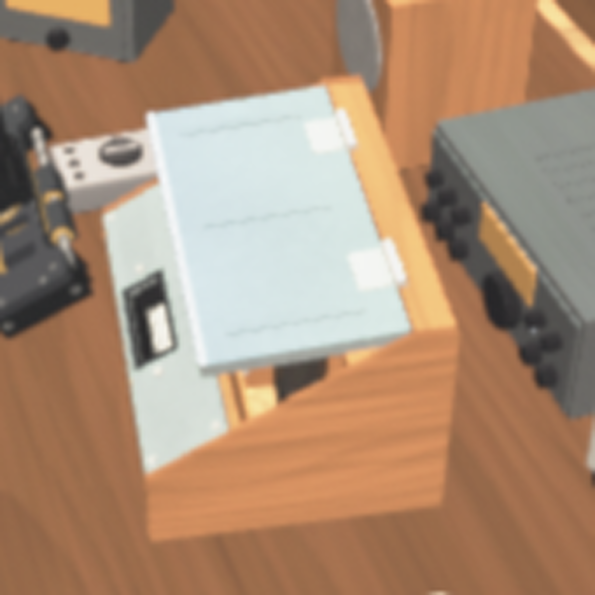

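Run:
```python
from kin import *
S=robot.camera('scene')
def proj(c,X):
    y=c['R']@X+c['t'];y=c['K']@(y/y[2]);return y[:2]
def lid(th,y=0,r=.16,d=0):
    a=np.pi/6-th;e=np.array([-np.cos(a),0,-np.sin(a)]);n=np.array([np.sin(a),0,-np.cos(a)]) # n: underside normal
    return np.array([.0835,y,.183])+r*e+d*n
for th in (.3,.35,.4,.45,.5,.55,.6,.65): print(th,proj(S,W(lid(th,-.164))).round(1),proj(S,W(lid(th,.164))).round(1),(lid(th,0,.16,.012)*1e3).round())
print('obs',(205/3.5+220,370/3.5+110),(150/3.5+220,113/3.5+110))
```

```text
0.3 [277.9 220.5] [263.1 148.4] [-70.   0. 136.]
0.35 [277.2 218.3] [262.5 146.3] [-72.   0. 144.]
0.4 [276.7 216.1] [262.  144.2] [-74.   0. 151.]
0.45 [276.3 213.8] [261.7 142. ] [-75.   0. 159.]
0.5 [276.1 211.5] [261.4 139.8] [-76.   0. 167.]
0.55 [276.  209.1] [261.3 137.5] [-77.   0. 175.]
0.6 [276.1 206.7] [261.3 135.3] [-77.   0. 183.]
0.65 [276.4 204.3] [261.5 133. ] [-77.   0. 191.]
obs (278.57142857142856, 215.71428571428572) (262.85714285714283, 142.28571428571428)
```

```bash
cat >> kin.py <<'E'
def lid(th,y=0,r=.16,d=0):
    a=np.pi/6-th;e=np.array([-np.cos(a),0,-np.sin(a)]);n=np.array([np.sin(a),0,-np.cos(a)])
    return np.array([.0835,y,.183])+r*e+d*n
def tl(lean,lat,tipcase,s=-1):
    R=Rd(lean,lat,s);return R,W(tipcase)-R[:,1]*.008
E
python3 - <<'E'
from kin import *
q=pose()[0]['q']
for y in (-.05,.05):
  for lean,lat in ((65,0),(55,0),(65,10),(75,0)):
    print(y,lean,lat)
    ws=[tl(28,lat,[-.16,y,.14]),tl(lean,lat,[-.16,y,.14]),tl(lean,lat,[-.045,y,.132])]
    ws+=[tl(lean,lat,lid(t,y,.125,.022)) for t in (.6,1.0,1.4,1.8,2.2)]
    path(q,ws,8)
E
```

```text
-0.05 65 0
[-0.04  0.42  2.27  4.18  0.07 -2.49] err 0.0 maxjstep 0.77
[ 0.28  0.9   2.44  3.68  1.26 -1.51] err 0.1184 maxjstep 0.7
[-0.03  0.94  2.4   3.27  1.33 -1.54] err 0.1097 maxjstep 0.07
[-0.03  0.8   2.39  3.28  1.18 -1.56] err 0.0 maxjstep 0.02
[-0.04  0.62  2.35  3.29  0.97 -1.6 ] err 0.0 maxjstep 0.03
[-0.05  0.47  2.26  3.31  0.73 -1.64] err 0.0 maxjstep 0.03
[-0.06  0.41  2.15  3.33  0.55 -1.69] err 0.0 maxjstep 0.02
[-0.07  0.42  2.03  3.35  0.45 -1.72] err 0.0 maxjstep 0.01
-0.05 55 0
[-0.04  0.42  2.27  4.18  0.07 -2.49] err 0.0 maxjstep 0.77
[ 0.15  0.69  2.44  3.54  0.9  -1.62] err 0.0842 maxjstep 0.63
[-0.05  0.75  2.33  3.27  0.9  -1.58] err 0.0708 maxjstep 0.06
[-0.05  0.62  2.3   3.29  0.75 -1.61] err 0.0 maxjstep 0.02
[-0.05  0.47  2.25  3.34  0.55 -1.67] err 0.0 maxjstep 0.03
[-0.06  0.36  2.16  3.42  0.35 -1.77] err 0.0 maxjstep 0.03
[-0.07  0.33  2.04  3.57  0.2  -1.93] err 0.0 maxjstep 0.03
[-0.08  0.36  1.92  3.81  0.12 -2.19] err 0.0 maxjstep 0.05
-0.05 65 10
[-0.22  0.42  2.32  1.97  0.22 -0.46] err 0.0 maxjstep 0.05
[ 0.1   0.81  2.44  3.33  1.14 -1.5
[... 2150 characters left out ...]
9  -1.52] err 0.0 maxjstep 0.02
[ 0.09  0.49  2.2   3.24  0.69 -1.54] err 0.0 maxjstep 0.03
[ 0.06  0.44  2.09  3.21  0.53 -1.54] err 0.0 maxjstep 0.02
[ 0.04  0.45  1.97  3.17  0.42 -1.51] err 0.0 maxjstep 0.01
0.05 75 0
[0.1  0.45 2.2  1.63 0.   0.18] err 0.1265 maxjstep 0.1
[ 0.07  0.2   2.2   1.89  0.   -0.19] err 0.5788 maxjstep 0.11
[ 0.29  1.02  2.26  3.59  1.43 -1.51] err 0.0 maxjstep 1.86
[ 0.29  0.91  2.26  3.6   1.34 -1.56] err 0.0 maxjstep 0.01
[ 0.28  0.76  2.25  3.61  1.19 -1.63] err 0.0 maxjstep 0.02
[ 0.25  0.63  2.19  3.62  1.02 -1.72] err 0.0 maxjstep 0.02
[ 0.21  0.56  2.1   3.63  0.87 -1.8 ] err 0.0 maxjstep 0.02
[ 0.17  0.55  1.99  3.63  0.76 -1.85] err 0.0 maxjstep 0.01
```

Run:
```python
from kin import *
q=pose()[0]['q'];y=.05
for lat,l1,l2 in ((10,45,55),(10,45,62),(14,45,60)):
    print(lat,l2)
    ws=[tl(28,lat,[-.13,y,.125]),tl(l1,lat,[-.10,y,.118]),tl(l2,lat,[-.05,y,.116]),tl(l2,lat,[-.04,y,.118])]
    ws+=[tl(l2,lat,lid(t,y,.125,.022)) for t in (.6,1.0,1.4,1.8,2.2)]
    path(q,ws,8)
```

```text
10 55
[ 0.08  0.5   2.16  2.16  0.07 -0.37] err 0.0 maxjstep 0.08
[ 0.11  0.67  2.29  3.19  0.62 -1.41] err 0.0 maxjstep 0.58
[ 0.1   0.79  2.27  3.2   0.89 -1.46] err 0.0 maxjstep 0.03
[ 0.09  0.78  2.25  3.19  0.86 -1.46] err 0.0 maxjstep 0.0
[ 0.09  0.63  2.24  3.2   0.69 -1.47] err 0.0 maxjstep 0.02
[ 0.09  0.49  2.19  3.22  0.51 -1.49] err 0.0 maxjstep 0.02
[ 0.07  0.39  2.1   3.22  0.32 -1.5 ] err 0.0 maxjstep 0.02
[ 0.05  0.36  1.99  3.17  0.18 -1.47] err 0.0 maxjstep 0.02
[ 0.02  0.39  1.87  2.98  0.09 -1.3 ] err 0.0 maxjstep 0.04
10 62
[ 0.08  0.5   2.16  2.16  0.07 -0.37] err 0.0 maxjstep 0.08
[ 0.11  0.67  2.29  3.19  0.62 -1.41] err 0.0 maxjstep 0.58
[ 0.11  0.91  2.31  3.22  1.16 -1.47] err 0.0 maxjstep 0.07
[ 0.1   0.89  2.29  3.22  1.13 -1.48] err 0.0 maxjstep 0.0
[ 0.11  0.73  2.29  3.23  0.97 -1.49] err 0.0 maxjstep 0.02
[ 0.1   0.57  2.26  3.24  0.78 -1.51] err 0.0 maxjstep 0.02
[ 0.08  0.46  2.17  3.23  0.58 -1.53] err 0.0 maxjstep 0.03
[ 0.06  0.41  2.06  3.21  0.42 -1.53] err 0.0 maxjstep 0.02
[ 0.03  0.42  1.95  3.16  0.32 -1.49] err 0.0 maxjstep 0.01
14 60
[ 0.02  0.51  2.19  2.03  0.17 -0.29] err 0.0 maxjstep 0.05
[ 0.04  0.68  2.32  3.    0.68 -1.31] err 0.0 maxjstep 0.33
[ 0.04  0.89  2.32  3.08  1.13 -1.44] err 0.0 maxjstep 0.06
[ 0.03  0.87  2.3   3.07  1.09 -1.43] err 0.0 maxjstep 0.0
[ 0.04  0.71  2.3   3.06  0.93 -1.42] err 0.0 maxjstep 0.02
[ 0.03  0.55  2.26  3.04  0.74 -1.4 ] err 0.0 maxjstep 0.02
[ 0.02  0.44  2.17  2.99  0.53 -1.34] err 0.0 maxjstep 0.03
[-0.    0.39  2.06  2.88  0.38 -1.24] err 0.0 maxjstep 0.02
[-0.02  0.41  1.94  2.74  0.29 -1.11] err 0.0 maxjstep 0.02
```

Run:
```python
from kin import *
st();y=.05
delta(*tl(28,10,[-.13,y,.125]))
delta(*tl(45,10,[-.10,y,.118]))
```

```text
t 12.43 p [0.4636 0.0922 0.1563] case [-153.4  -29.6  156.3] q [-0.15  0.4   2.27  1.68  0.17 -0.1 ] F [ 0.4  0.2 -0.3] w 0.4
y_case [ 0.462  0.177 -0.869] z_case [ 0.085 -0.984 -0.155]
rotvec deg [0.2 0.2 0. ] shift in present axes mm [ -6.2  44.1 -71.5] in goal axes mm [ -6.   43.8 -71.6]
rotvec deg [ 0.2 -2.8 16.8] shift in present axes mm [-27.1  64.3 -67.8] in goal axes mm [-10.7  69.7 -67.1]
```

```bash
python3 -m crank '[[[0,0,0,-0.005,0.01,-0.024,0],[0,0,0,-0.005,0.014,-0.024,0],[0,0,0,-0.005,0.014,-0.02,0],[0,-1,5,0,0.005,0,0],[0,-1,6,0,0.005,0,0]]]'
python3 - <<'E'
from kin import *
st();y=.05
delta(*tl(45,10,[-.10,y,.118]))
E
```

```text
time: 13.05
position: [0.494, 0.1784, 0.1344]
tool_rot: [0.214, 0.743, -0.617, 0.143]
ft_force: [0.8, 0.4, 0.8]
grip_width: 0.0006
t 13.05 p [0.494  0.1784 0.1344] case [-138.2   60.5  134.4] q [ 0.07  0.5   2.18  2.11  0.13 -0.34] F [0.8 0.4 0.8] w 0.6
y_case [ 0.463  0.228 -0.856] z_case [ 0.115 -0.974 -0.197]
rotvec deg [ 3.2 -2.9 16.2] shift in present axes mm [-23.4  21.7  17.5] in goal axes mm [-15.4  28.2  17.1]
```

```bash
python3 -m crank '[[[0.6,-0.6,3,-0.003,0.002,0.004,0],[0.6,-0.6,3,-0.003,0.002,0.004,0],[0.6,-0.6,4,-0.003,0.002,0.004,0],[0.6,-0.6,6,-0.003,0.004,0.004,0],[0.6,-0.6,6,-0.003,0.004,0.002,0]]]'
python3 - <<'E'
from kin import *
st();y=.05
delta(*tl(45,10,[-.10,y,.118]));delta(*tl(60,10,[-.05,y,.116]))
p=robot.camera('scene');a=p['img'][110:280,220:390,::-1];cv2.imwrite('pics/s4.png',cv2.resize(a,None,fx=3.5,fy=3.5,interpolation=cv2.INTER_CUBIC))
E
```

```text
time: 13.68
position: [0.5104, 0.1667, 0.1294]
tool_rot: [0.327, 0.683, -0.6, 0.257]
ft_force: [0.7, 0.5, -0.4]
grip_width: 0.0009
t 13.68 p [0.5104 0.1667 0.1294] case [-120.    51.8  129.4] q [ 0.12  0.7   2.35  3.18  0.77 -1.38] F [ 0.7  0.5 -0.4] w 0.9
y_case [ 0.733  0.194 -0.652] z_case [ 0.128 -0.981 -0.147]
rotvec deg [ 1.2 -0.8 -3.3] shift in present axes mm [-5.4 13.8  5.9] in goal axes mm [-6.1 13.6  5.7]
rotvec deg [ 1.  -3.6 11.5] shift in present axes mm [-35.3  51.9  12.7] in goal axes mm [-23.4  58.   13.5]
```

View pics/s4.png

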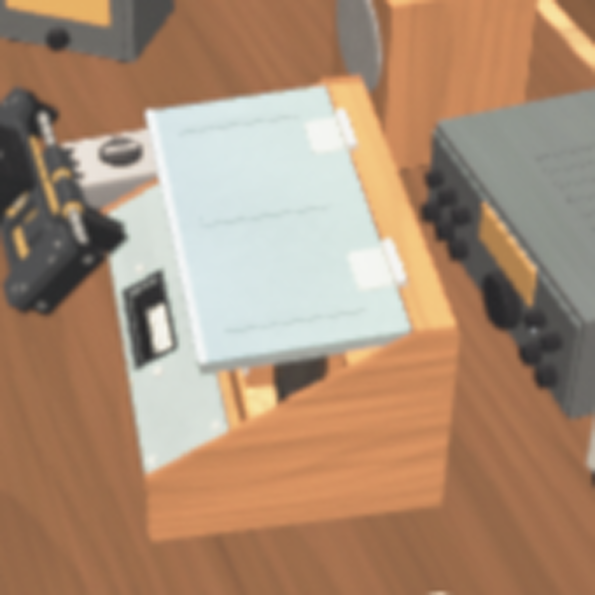

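```bash
python3 -m crank '[[[0,-1,3,-0.003,0.013,0.003,0],[0.5,-1,3,-0.005,0.013,0.003,0],[0.5,-1,3,-0.006,0.014,0.003,0],[0,-0.6,2.5,-0.006,0.014,0.003,0],[0,0,0,0,0,0,0]]]'
python3 - <<'E'
from kin import *
st();y=.05;o,R,p=pose();print('tip',Cc(p+R[:,1]*.008)*1e3)
delta(*tl(60,10,[-.05,y,.116]));delta(*tl(60,10,lid(.6,y,.125,.022)))
p=robot.camera('scene');a=p['img'][110:280,220:390,::-1];cv2.imwrite('pics/s5.png',cv2.resize(a,None,fx=3.5,fy=3.5,interpolation=cv2.INTER_CUBIC))
E
```

```text
time: 14.35
position: [0.564, 0.1565, 0.1109]
tool_rot: [0.374, 0.636, -0.587, 0.333]
ft_force: [-2.8, 0.9, 3.4]
grip_width: 0.0005
t 14.35 p [0.564  0.1565 0.1109] case [-65.5  50.8 110.9] q [ 0.12  0.89  2.31  3.22  1.11 -1.46] F [-2.8  0.9  3.4] w 0.5
y_case [ 0.849  0.178 -0.497] z_case [ 0.154 -0.984 -0.089]
tip [-58.67993789  52.26473521 106.95701904]
rotvec deg [0.2 0.  0.3] shift in present axes mm [-12.1   2.5   2.7] in goal axes mm [-12.1   2.6   2.7]
rotvec deg [0.2 0.  0.3] shift in present axes mm [-62.9 -18.5  -1. ] in goal axes mm [-63.  -18.2  -0.9]
```

View pics/s5.png

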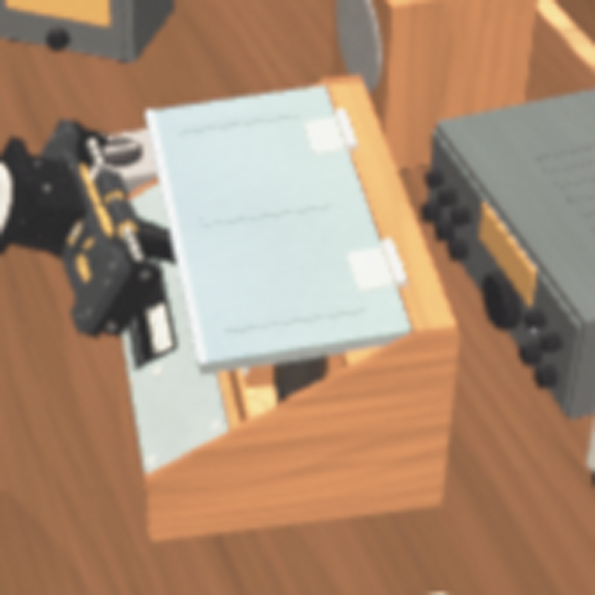

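Run:
```python
from kin import *
y=.05;o,R,p=pose();last=p
for t in [[-.04,y,.120]]+[lid(t,y,.125,.022) for t in (.6,.8,1.0,1.2,1.4,1.6,1.8,2.0,2.2)]:
    g=tl(60,10,t)[1];print((np.array(t)*1e3).round(),(R.T@(g-last)*1e3).round(1));last=g
```

```text
[-40.  50. 120.] [-20.5   9.1   3.9]
[-43.  50. 171.] [-42.3 -27.5  -4.9]
[-43.  50. 196.] [-21.9 -12.5  -2.2]
[-38.  50. 221.] [-24.   -8.   -1.4]
[-28.  50. 244.] [-25.1  -3.2  -0.5]
[-13.  50. 265.] [-25.3   1.8   0.4]
[  5.  50. 283.] [-24.4   6.7   1.2]
[ 26.  50. 296.] [-22.6  11.4   2.1]
[ 50.  50. 305.] [-19.8  15.5   2.8]
[ 75.  50. 310.] [-16.3  19.1   3.5]
```

```bash
python3 -m crank '[[[0,0,0,-0.010,0.003,0.002,0],[0,0,0,-0.010,0.006,0.002,0],[0,0,0,-0.015,-0.009,-0.002,0],[0,0,0,-0.015,-0.009,-0.002,0],[0,0,0,-0.012,-0.009,-0.001,0]]]'
python3 - <<'E'
from kin import *
st();y=.05
p=robot.camera('scene');a=p['img'][110:280,220:390,::-1];cv2.imwrite('pics/s6.png',cv2.resize(a,None,fx=3.5,fy=3.5,interpolation=cv2.INTER_CUBIC))
st();delta(*tl(60,10,lid(.8,y,.125,.022)))
E
```

```text
time: 15.02
position: [0.5793, 0.1513, 0.1747]
tool_rot: [0.375, 0.636, -0.587, 0.333]
ft_force: [0.0, -0.2, -1.7]
grip_width: 0.0002
t 15.03 p [0.5793 0.1513 0.1747] case [-49.5  48.4 174.7] q [ 0.1   0.69  2.27  3.21  0.86 -1.48] F [ 0.  -0.2 -1.7] w 0.2
y_case [ 0.849  0.177 -0.497] z_case [ 0.153 -0.984 -0.089]
t 15.07 p [0.5795 0.1515 0.1769] case [-49.3  48.6 176.9] q [ 0.1   0.68  2.27  3.21  0.87 -1.48] F [-0.  -0.3  1.5] w 0.8
y_case [ 0.851  0.178 -0.493] z_case [ 0.153 -0.984 -0.09 ]
rotvec deg [ 0.2 -0.1  0.1] shift in present axes mm [-19.7 -11.6  -2.2] in goal axes mm [-19.8 -11.5  -2.1]
```

View pics/s6.png

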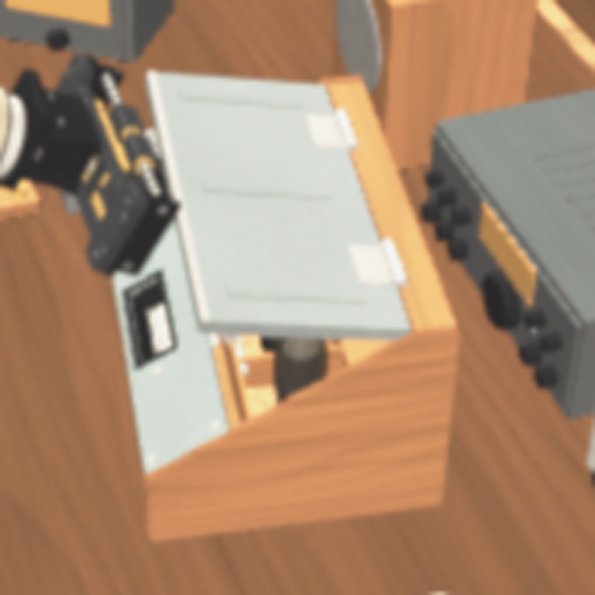

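The lid is rising: its edge is now at (205,330) in the crop, against (205,370) before. A stored valve shows in the right compartment at (300,370). I continue along the arc.

```bash
python3 -m crank '[[[0,0,0,-0.020,-0.012,-0.002,0],[0,0,0,-0.024,-0.008,-0.001,0],[0,0,0,-0.025,-0.003,0,0],[0,0,0,-0.025,0.002,0,0],[0,0,0,0,0,0,0]]]'
python3 - <<'E'
from kin import *
st();y=.05
p=robot.camera('scene');a=p['img'][80:280,200:400,::-1];cv2.imwrite('pics/s7.png',cv2.resize(a,None,fx=3,fy=3,interpolation=cv2.INTER_CUBIC))
for t in (1.4,1.6,2.2):delta(*tl(60,10,lid(t,y,.125,.022)))
E
```

```text
time: 15.7
position: [0.6088, 0.1456, 0.2685]
tool_rot: [0.376, 0.635, -0.586, 0.334]
ft_force: [0.8, 0.1, -0.5]
grip_width: 0.0004
t 15.7 p [0.6088 0.1456 0.2685] case [-19.5  47.7 268.5] q [ 0.07  0.44  2.15  3.21  0.5  -1.51] F [ 0.8  0.1 -0.5] w 0.4
y_case [ 0.852  0.178 -0.492] z_case [ 0.153 -0.984 -0.09 ]
rotvec deg [ 0.2 -0.1  0.1] shift in present axes mm [-1.4 -0.5 -1. ] in goal axes mm [-1.4 -0.5 -1. ]
rotvec deg [ 0.2 -0.1  0.1] shift in present axes mm [-25.7   6.3   0.2] in goal axes mm [-25.7   6.3   0.2]
rotvec deg [ 0.2 -0.1  0.1] shift in present axes mm [-84.2  52.5   8.5] in goal axes mm [-84.1  52.7   8.4]
```

View pics/s7.png

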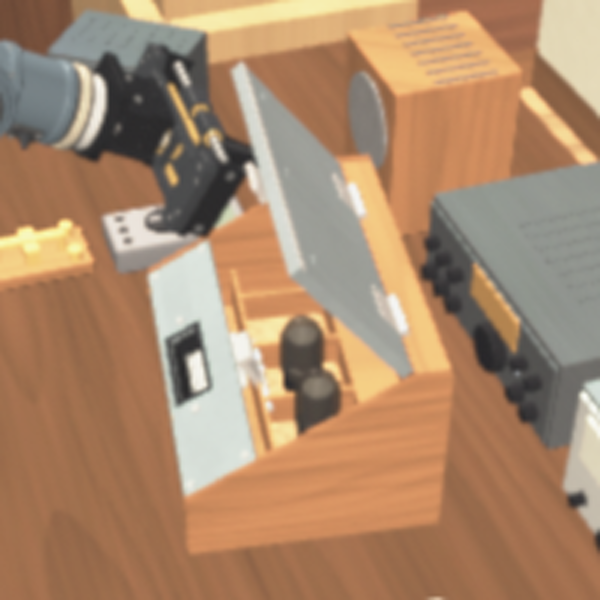

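The lid is well up. The stored valves are in the middle (302,350) and right (318,400) compartments, and the left one is empty. I continue to about 2.2 rad.

```bash
python3 -m crank '[[[0,0,0,-0.025,0.006,0.001,0],[0,0,0,-0.023,0.011,0.002,0],[0,0,0,-0.020,0.016,0.003,0],[0,0,0,-0.017,0.020,0.003,0],[0,0,0,0,0,0,0]]]'
python3 - <<'E'
from kin import *
st();y=.05
p=robot.camera('scene');a=p['img'][80:280,200:400,::-1];cv2.imwrite('pics/s8.png',cv2.resize(a,None,fx=3,fy=3,interpolation=cv2.INTER_CUBIC))
for t in (2.2,):delta(*tl(60,10,lid(t,y,.125,.022)))
E
```

```text
time: 16.38
position: [0.6959, 0.131, 0.3119]
tool_rot: [0.375, 0.636, -0.587, 0.333]
ft_force: [-0.4, 0.0, 0.0]
grip_width: 0.0006
t 16.38 p [0.6959 0.131  0.3119] case [ 68.9  48.1 311.9] q [ 0.02  0.41  1.92  3.1   0.24 -1.44] F [-0.4  0.   0. ] w 0.6
y_case [ 0.85   0.178 -0.496] z_case [ 0.153 -0.984 -0.089]
rotvec deg [ 0.2 -0.   0.3] shift in present axes mm [-1.2 -0.9 -0.5] in goal axes mm [-1.2 -0.9 -0.5]
```

View pics/s8.png

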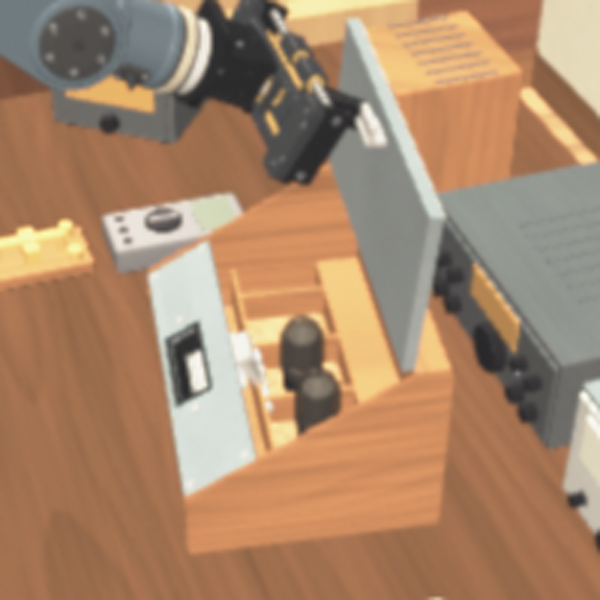

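Run:
```python
from kin import *
S=robot.camera('scene')
def proj(c,X):
    y=c['R']@X+c['t'];y=c['K']@(y/y[2]);return y[:2].round(1)
for th in (1.9,2.0,2.1,2.2,2.3,2.4): print(th,proj(S,W(lid(th,-.164))),proj(S,W(lid(th,-.164,.16,.012))),proj(S,W(lid(th,.164))))
print((442/3+200,215/3+80),(430/3+200,222/3+80),(355/3+200,20/3+80))
```

```text
1.9 [329.2 154.4] [324.3 155.7] [304.3  87.7]
2.0 [335.9 152.9] [330.9 153.8] [309.8  86.5]
2.1 [342.6 152. ] [337.6 152.5] [315.3  85.8]
2.2 [349.2 151.7] [344.3 151.7] [320.8  85.7]
2.3 [355.7 151.9] [350.9 151.6] [326.3  86. ]
2.4 [361.9 152.7] [357.4 151.9] [331.5  86.9]
(347.33333333333337, 151.66666666666669) (343.33333333333337, 154.0) (318.3333333333333, 86.66666666666667)
```

Lid at about 2.18 rad (matched from its corners), with no contact force left. Next I work out a leaned grasp. The gripper body would foul the cheeks if it were vertical, so I lean about 33 degrees, which keeps it parallel to the slope. I need the neighbours of the valve first.

Run:
```python
from kin import *
T=robot.camera('top');S=robot.camera('scene')
def proj(c,X):
    y=c['R']@X+c['t'];y=c['K']@(y/y[2]);return y[:2]
def tri(pt,ps):
    r=least_squares(lambda X:np.r_[proj(T,X)-pt,proj(S,X)-ps],[.5,-.3,.05]);return r.x.round(4),np.abs(r.fun).max().round(2)
sv=[d['at'] for d in robot.spot_in(S,'valve')];tv=[d['at'] for d in robot.spot_in(T,'valve')]
print(np.round(sv).tolist(),np.round(tv).tolist())
for a in tv:
    for b in sv:
        x,e=tri(np.array(a)[::-1],np.array(b)[::-1])
        if e<3 and -.01<x[2]<.13: print(np.round(a),np.round(b),x,e)
from h import *
o=np.hstack([S['img'][270:400,240:380,::-1],T['img'][170:300,320:460,::-1]]);cv2.imwrite('pics/c4.png',cv2.resize(o,None,fx=2.8,fy=2.8))
```

```text
[[364.0, 333.0], [319.0, 270.0], [313.0, 308.0], [347.0, 265.0]] [[266.0, 394.0], [223.0, 370.0], [222.0, 419.0], [254.0, 369.0], [251.0, 417.0]]
[266. 394.] [347. 265.] [ 0.3926 -0.3473  0.0638] 1.3
[223. 370.] [313. 308.] [ 0.5222 -0.2819  0.0469] 0.08
[222. 419.] [364. 333.] [ 0.5224 -0.4309  0.0554] 0.86
[254. 369.] [319. 270.] [ 0.4284 -0.2758  0.0551] 0.01
```

```bash
cat >> kin.py <<'E'
def Raz(lean,az,s):
    """y leans from down toward world azimuth az(deg); z = s*horizontal left of az"""
    l,a=np.radians([lean,az]);h=np.array([np.cos(a),np.sin(a),0]);y=np.sin(l)*h+np.array([0,0,-np.cos(l)])
    z=s*np.array([-h[1],h[0],0]);return np.c_[np.cross(y,z),y,z]
def gp(lean,az,s,g):  # grasp point -> TCP
    R=Raz(lean,az,s);return R,np.array(g,float)+R[:,1]*.011
E
python3 - <<'E'
from kin import *
V=np.array([.521,-.281])
for lean in (33,38):
  for az in (-90,-80,-70,-60,-30,-10,10):
    for s in (1,-1):
      for z in (.064,.2):
        o=best(*gp(lean,az,s,[*V,z]));u={tuple(x[1].round(1).tolist()):round(float(x[0]),3) for x in o};print(lean,az,s,z,list(u.items())[:3])
print('place')
A=W([.016,.08,.0]);
for lean in (33,38,43):
  for s in (1,-1):
    for z in (.092,.22):
      o=best(*gp(lean,np.degrees(v[2]),s,[A[0],A[1],z]));u={tuple(x[1].round(1).tolist()):round(float(x[0]),3) for x in o};print(lean,s,z,list(u.items())[:3])
E
```

```text
33 -90 1 0.064 [((-0.4, 0.8, 1.8, -1.1, 0.6, 0.5), 0.0)]
33 -90 1 0.2 [((-0.4, 0.5, 1.7, -0.8, 0.8, 0.1), 0.0)]
33 -90 -1 0.064 [((-0.4, 0.8, 1.8, -1.1, 0.6, -2.6), 0.0)]
33 -90 -1 0.2 [((-0.4, 0.5, 1.8, -0.9, 0.7, -2.8), 0.054)]
33 -80 1 0.064 [((-0.5, 0.8, 1.9, -1.3, 0.5, 0.5), 0.0)]
33 -80 1 0.2 [((-0.5, 0.5, 1.8, -0.8, 0.6, -0.0), 0.0)]
33 -80 -1 0.064 [((-0.5, 0.8, 1.9, -1.3, 0.5, -2.6), 0.0)]
33 -80 -1 0.2 [((-0.4, 0.5, 1.9, -1.1, 0.6, -2.8), 0.075)]
33 -70 1 0.064 [((-0.5, 0.7, 1.9, -1.4, 0.4, 0.5), 0.015)]
33 -70 1 0.2 [((-0.5, 0.5, 1.9, -0.9, 0.5, -0.2), 0.0)]
33 -70 -1 0.064 [((-0.5, 0.7, 1.9, -1.4, 0.4, -2.7), 0.015)]
33 -70 -1 0.2 [((-0.5, 0.5, 1.8, -0.7, 0.5, 2.8), 0.032)]
33 -60 1 0.064 [((-0.6, 0.7, 2.0, 4.3, 0.3, 0.8), 0.0)]
33 -60 1 0.2 [((-0.6, 0.5, 1.9, -0.8, 0.4, -0.4), 0.0)]
33 -60 -1 0.064 [((-0.6, 0.7, 2.0, 4.3, 0.3, -2.3), 0.0)]
33 -60 -1 0.2 [((-0.6, 0.5, 1.9, -0.8, 0.4, 2.8), 0.0)]
33 -30 1 0.064 [((-0.7, 0.7, 2.1, 2.6, 0.2, 1.9), 0.0)]
33 -30 1 0.2 [((-0.7, 0.4, 2.0, 0.6, 0.2, -2.4), 0.0)]
33 -30 -1 0.064 [((-0.7, 0.7, 2.1, 2.6, 0.2, -1.3), 0.0)]
33 -30 -1 
[... 2020 characters left out ...]
9), 0.0)]
38 10 -1 0.2 [((-1.0, 0.5, 1.9, 1.0, 0.7, -0.4), 0.0)]
place
33 1 0.092 [((0.2, 0.7, 1.8, -1.2, 0.2, -0.1), 0.0)]
33 1 0.22 [((0.2, 0.5, 1.7, -0.5, 0.4, -0.8), 0.0)]
33 -1 0.092 [((0.2, 0.7, 1.8, -1.0, 0.2, 2.8), 0.021)]
33 -1 0.22 [((0.2, 0.5, 1.7, -0.5, 0.4, 2.3), 0.0)]
38 1 0.092 [((0.2, 0.7, 1.9, 4.4, 0.2, 0.6), 0.0)]
38 1 0.22 [((0.2, 0.5, 1.8, -0.8, 0.3, -0.5), 0.0)]
38 -1 0.092 [((0.2, 0.7, 1.9, 4.4, 0.2, -2.5), 0.0)]
38 -1 0.22 [((0.2, 0.5, 1.8, -0.8, 0.3, 2.6), 0.0)]
43 1 0.092 [((0.2, 0.8, 1.9, 4.0, 0.3, 1.0), 0.0)]
43 1 0.22 [((0.2, 0.5, 1.8, -1.3, 0.3, -0.0), 0.0)]
43 -1 0.092 [((0.2, 0.8, 1.9, 4.0, 0.3, -2.1), 0.0)]
43 -1 0.22 [((0.2, 0.5, 1.8, -1.0, 0.3, 2.8), 0.033)]
```

Run:
```python
from kin import *
o,R,p=pose();q=o['q'];st()
V=[.521,-.281]
ws=[(R,p-R[:,1]*.08),(Rd(28,12,-1),W([-.03,-.0,.30])),(Rd(0,8,-1),W([-.05,-.1,.28])),(Raz(0,-90,1)@Ro.from_rotvec([0,.5,0]).as_matrix(),np.array([.52,-.15,.26])),gp(30,-90,1,[V[0],V[1]+.06,.2]),gp(30,-90,1,[*V,.12]),gp(30,-90,1,[*V,.064])]
q=path(q,ws,12)
print('place')
az=np.degrees(v[2]);A=W([.016,.08,0])
path(q,[gp(30,-90,1,[*V,.25]),gp(30,-60,1,[.55,-.1,.25]),gp(30,az,1,[A[0],A[1],.25]),gp(30,az,1,[A[0],A[1],.14]),gp(30,az,1,[A[0],A[1],.091])],12)
```

```text
t 16.68 p [0.6948 0.1316 0.3133] case [ 67.7  48.5 313.3] q [ 0.03  0.41  1.92  3.1   0.24 -1.44] F [-0.4 -0.2 -0.2] w 0.4
y_case [ 0.85   0.178 -0.495] z_case [ 0.154 -0.984 -0.09 ]
[ 0.02  0.26  2.03  3.09  0.2  -1.42] err 0.0 maxjstep 0.01
[-0.11  0.25  1.82  0.32  0.6   1.35] err 0.0 maxjstep 1.05
[-0.27  0.37  1.57  0.15  1.22  1.42] err 0.0 maxjstep 0.06
[-0.49  0.38  1.61  0.    1.16  0.01] err 0.0 maxjstep 0.12
[-0.36  0.51  1.76 -0.7   0.81  0.12] err 0.0 maxjstep 0.08
[-0.46  0.66  1.78 -0.85  0.64  0.22] err 0.0 maxjstep 0.02
[-0.46  0.76  1.79 -0.99  0.56  0.39] err 0.0 maxjstep 0.01
place
[-0.46  0.45  1.68 -0.63  0.86 -0.08] err 0.0 maxjstep 0.05
[-0.18  0.38  1.82 -0.64  0.69 -0.25] err 0.0 maxjstep 0.02
[ 0.16  0.46  1.67 -0.33  0.54 -1.  ] err 0.0 maxjstep 0.09
[ 0.16  0.63  1.75 -0.57  0.31 -0.73] err 0.0 maxjstep 0.03
[ 0.16  0.71  1.78 -0.83  0.22 -0.47] err 0.0 maxjstep 0.03
```

```bash
python3 -m crank '[[[0,0,0,0,-0.02,0,0],[0,0,0,0,-0.03,0,0],[0,0,0,0,-0.03,0,0],[0,0,-3,0,0,0,0],[0,0,-3,0,0,0,0]]]'
python3 - <<'E'
from kin import *
st();delta(Rd(28,12,-1),W([-.03,-.0,.30]))
E
```

```text
time: 17.3
position: [0.6237, 0.1328, 0.3526]
tool_rot: [0.348, 0.652, -0.598, 0.31]
ft_force: [-0.3, 0.8, -0.4]
grip_width: 0.0007
t 17.3 p [0.6237 0.1328 0.3526] case [ -2.6  37.7 352.6] q [ 0.02  0.23  1.98  2.66  0.05 -1.  ] F [-0.3  0.8 -0.4] w 0.7
y_case [ 0.805  0.181 -0.564] z_case [ 0.157 -0.983 -0.092]
rotvec deg [ -1.7   6.1 -26.5] shift in present axes mm [59.4  0.8 37.6] in goal axes mm [48.9 25.  43.8]
```

```bash
python3 -m crank '[[[-0.3,0.5,-3,0.005,0,0.01,0],[-0.3,0.5,-4,0.005,0,0.01,0],[-0.3,1,-5,0.005,0,0.01,0],[-0.3,2,-6,0.01,0,0.01,0],[-0.3,2,-8,0.01,0,0.01,0]]]'
python3 - <<'E'
from kin import *
st();delta(Rd(0,8,-1),W([-.05,-.1,.28]))
T=Raz(0,-90,1)@Ro.from_rotvec([0,.5,0]).as_matrix()
delta(T,np.array([.52,-.15,.26]))
E
```

```text
time: 17.92
position: [0.6313, 0.1445, 0.3603]
tool_rot: [0.328, 0.687, -0.572, 0.306]
ft_force: [0.4, 0.5, 0.4]
grip_width: 0.0005
t 17.93 p [0.6313 0.1445 0.3603] case [  2.9  50.5 360.3] q [-0.01  0.22  1.94  1.29  0.15  0.37] F [0.4 0.5 0.4] w 0.5
y_case [ 0.766  0.265 -0.585] z_case [ 0.212 -0.964 -0.159]
rotvec deg [  6.8  10.8 -51.6] shift in present axes mm [ 96.3 -33.4 146.7] in goal axes mm [ 52.9  58.6 160.2]
rotvec deg [-19.8 -58.4 -53.3] shift in present axes mm [116.6 -68.9 301.4] in goal axes mm [311.8 100.3  43.5]
```

```bash
python3 -m crank '[[[0.5,1,-6,0.01,0,0.02,0],[1,1.5,-8,0.012,0,0.025,0],[1.2,2,-9,0.012,0,0.03,0],[1.5,2,-10,0.012,0,0.03,0],[1.5,2,-10,0.012,0,0.03,0]]]'
python3 - <<'E'
from kin import *
st()
T=Raz(0,-90,1)@Ro.from_rotvec([0,.5,0]).as_matrix()
delta(T,np.array([.52,-.15,.26]))
E
```

```text
time: 18.55
position: [0.6, 0.0448, 0.3133]
tool_rot: [0.139, 0.754, -0.639, 0.062]
ft_force: [0.7, 0.7, 0.1]
grip_width: 0.0002
t 18.55 p [0.6    0.0448 0.3133] case [-11.  -53.1 313.3] q [-0.21  0.3   1.62  0.25  0.98  1.35] F [0.7 0.7 0.1] w 0.2
y_case [ 0.26   0.192 -0.946] z_case [ 0.085 -0.981 -0.176]
rotvec deg [ -0.3 -67.  -20. ] shift in present axes mm [ 65.5  -1.  207.1] in goal axes mm [209.3  53.3  23.2]
```

```bash
python3 -m crank '[[[0,-8,-4,0.01,0,0.04,100],[0,-9,-4,0.01,0,0.04,100],[0,-9.5,-3,0.01,0,0.04,100],[0,-10,0,0.02,0,0.03,100],[0,-10,0,0.02,0,0.03,100]]]'
python3 - <<'E'
from kin import *
st()
V=[.521,-.281]
delta(*gp(30,-90,1,[V[0],V[1]+.06,.2]))
E
```

```text
time: 19.18
position: [0.5695, -0.1436, 0.2783]
tool_rot: [-0.197, 0.689, -0.63, 0.301]
ft_force: [-0.3, -0.8, 0.1]
grip_width: 0.0423
t 19.18 p [ 0.5695 -0.1436  0.2783] case [  -9.1 -243.9  278.3] q [-0.52  0.4   1.53  0.18  1.19  0.26] F [-0.3 -0.8  0.1] w 42.3
y_case [ 0.085  0.146 -0.986] z_case [ 0.78  -0.626 -0.026]
rotvec deg [ 10.2 -48.5 -37.8] shift in present axes mm [104.5  70.6  32.2] in goal axes mm [ 27.8 117.5 -48.5]
```

```bash
python3 -m crank '[[[1.7,-8,-6.2,0.01,0,0,100],[1.7,-8,-6.2,0.01,0,0,100],[1.7,-8,-6.2,0.01,0,0,100],[1.7,-8,-6.2,0.005,0,-0.01,100],[1.7,-8,-6.2,0.005,0,-0.01,100]]]'
python3 - <<'E'
from kin import *
st()
V=[.521,-.281]
delta(*gp(30,-90,1,[V[0],V[1]+.06,.2]))
E
```

```text
time: 19.8
position: [0.5282, -0.1673, 0.2781]
tool_rot: [0.549, -0.422, 0.63, -0.351]
ft_force: [0.1, -0.0, -0.5]
grip_width: 0.0851
t 19.8 p [ 0.5282 -0.1673  0.2781] case [ -45.7 -274.3  278.1] q [-0.3   0.38  1.63 -0.45  1.07  0.06] F [ 0.1 -0.  -0.5] w 85.1
y_case [ 0.047 -0.395 -0.918] z_case [0.999 0.024 0.041]
rotvec deg [ 1.7 -8.6 -6.5] shift in present axes mm [ 20.1 104.1  -2.1] in goal axes mm [  7.4 105.5  -7.2]
```

```bash
python3 -m crank '[[[1.7,-8.6,-6.5,0,0,0,100],[0,0,0,0.004,0.025,-0.004,100],[0,0,0,0.004,0.03,-0.003,100],[0,0,0,0,0.03,0,100],[0,0,0,0,0,0,100]]]'
python3 - <<'E'
from kin import *
p=robot.camera('wrist');p=robot.camera('wrist');st();save(p,'w8')
V=[.521,-.281]
delta(*gp(30,-90,1,[*V,.12]))
print(robot.spot_in(p,'valve'))
E
```

```text
time: 20.42
position: [0.5199, -0.2166, 0.2063]
tool_rot: [0.61, -0.359, 0.612, -0.353]
ft_force: [0.7, -0.4, 1.2]
grip_width: 0.0872
t 20.52 p [ 0.5219 -0.2164  0.2082] case [ -43.6 -323.8  208.2] q [-0.34  0.48  1.74 -0.67  0.85  0.1 ] F [ 0.7 -0.4  0.5] w 87.1
y_case [ 0.083 -0.488 -0.869] z_case [0.987 0.163 0.002]
rotvec deg [ 0.1 -0.4 -0.3] shift in present axes mm [ 12.4 119.6  -0.7] in goal axes mm [ 11.8 119.7  -0.9]
[{'at': [255.4, 285.7], 'conf': 0.96}, {'at': [178.3, 280.0], 'conf': 0.92}, {'at': [223.1, 168.2], 'conf': 0.9}, {'at': [173.1, 184.9], 'conf': 0.84}]
```

View pics/w8.png

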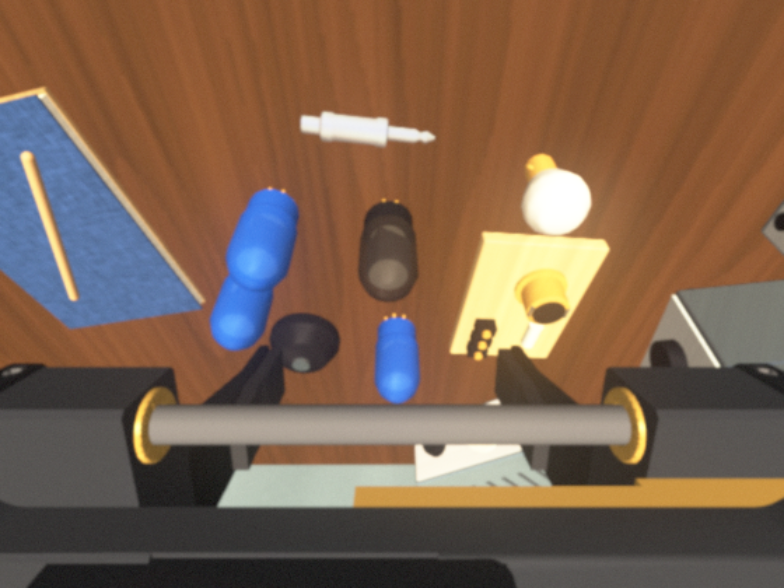

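The valve is in the middle of the wrist view (388,250)/1.4, smoked and with pins at (388,203). It is in line with the jaws. I check its depth by projection.

Run:
```python
from kin import *
p=robot.camera('wrist');_,R,t=pose();T=p['T_tool_cam']
def pw(X):
    c=np.linalg.inv(T)@np.r_[R.T@(np.array(X)-t),1];u=p['K']@(c[:3]/c[2]);return (u[:2]*1.4).round(0)
for V in ([.521,-.281],[.521,-.271],[.521,-.291]):
    # bulb ellipse: side at z .034-.073, near/far
    print(V,'base near bottom',pw([V[0],V[1]+.02,0]),'top',pw([*V,.095]),'far dome',pw([V[0],V[1]-.018,.085]),'sides',pw([V[0]-.022,V[1],.06]),pw([V[0]+.022,V[1],.06]))
a=p['img'][120:230,230:330,::-1];cv2.imwrite('pics/w9.png',cv2.resize(a,None,fx=5,fy=5,interpolation=cv2.INTER_CUBIC))
```

```text
[0.521, -0.281] base near bottom [388. 186.] top [388. 289.] far dome [388. 297.] sides [358. 255.] [418. 255.]
[0.521, -0.271] base near bottom [388. 175.] top [388. 278.] far dome [388. 287.] sides [357. 245.] [419. 244.]
[0.521, -0.291] base near bottom [388. 197.] top [388. 299.] far dome [389. 306.] sides [359. 265.] [418. 265.]
```

View pics/w9.png

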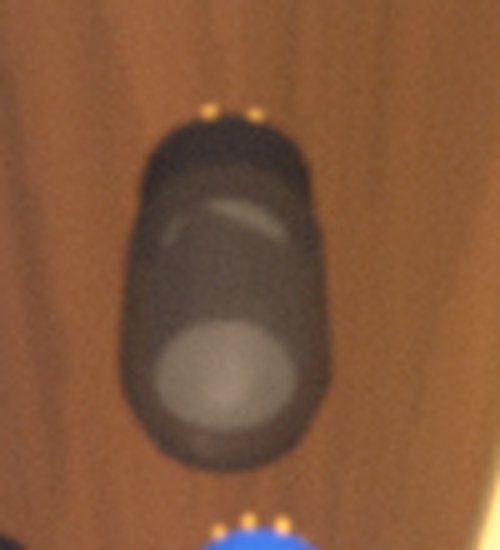

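Run:
```python
from kin import *
st();delta(*gp(30,-90,1,[.520,-.282,.064]))
```

```text
t 20.62 p [ 0.5227 -0.2164  0.2088] case [ -42.8 -323.6  208.8] q [-0.34  0.48  1.74 -0.67  0.85  0.1 ] F [-0.7 -0.9  1.1] w 86.5
y_case [ 0.085 -0.489 -0.868] z_case [0.986 0.164 0.004]
rotvec deg [-0.  -0.4 -0.3] shift in present axes mm [-14.8 169.3  -2.9] in goal axes mm [-15.6 169.2  -2.7]
```

```bash
python3 -m crank '[[[0,-0.4,-0.3,-0.008,0.02,-0.002,100],[0,0,0,-0.007,0.035,-0.001,100],[0,0,0,0,0.035,0,100],[0,0,0,0,0.03,0,100],[0,0,0,0,0,0,100]]]'
python3 - <<'E'
from kin import *
p=robot.camera('wrist');st();save(p,'w10');delta(*gp(30,-90,1,[.520,-.282,.064]))
E
```

```text
time: 21.25
position: [0.5187, -0.2638, 0.0952]
tool_rot: [0.613, -0.355, 0.611, -0.353]
ft_force: [-0.1, 0.3, -0.1]
grip_width: 0.0872
t 21.3 p [ 0.5193 -0.2635  0.0963] case [ -38.2 -370.7   96.3] q [-0.43  0.68  1.8  -0.88  0.63  0.3 ] F [ 0.7 -0.5  0.3] w 87.1
y_case [ 0.083 -0.493 -0.866] z_case [ 0.986  0.169 -0.002]
rotvec deg [0.1 0.  0. ] shift in present axes mm [-0.2 48.2  0.8] in goal axes mm [-0.2 48.2  0.7]
```

View pics/w10.png

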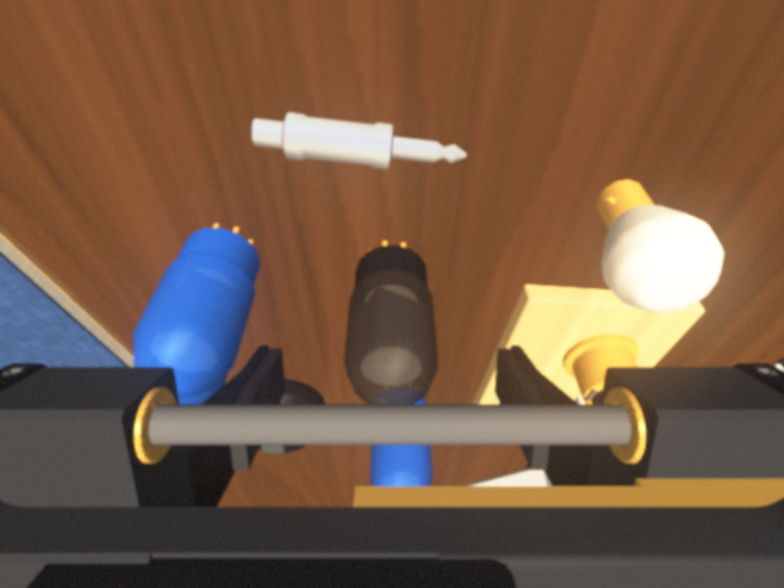

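```bash
python3 -m crank '[[[0,0,0,0,0.015,0.001,100],[0,0,0,0,0.015,0,100],[0,0,0,0,0.01,0,100],[0,0,0,0,0.008,0,100],[0,0,0,0,0,0,100]]]'
python3 - <<'E'
from kin import *
p=robot.camera('wrist');st();save(p,'w11');delta(*gp(30,-90,1,[.520,-.282,.064]))
E
```

```text
time: 21.92
position: [0.5196, -0.2879, 0.0535]
tool_rot: [0.613, -0.355, 0.612, -0.353]
ft_force: [0.3, 0.1, -0.4]
grip_width: 0.0871
t 21.98 p [ 0.5198 -0.2877  0.0539] case [ -33.5 -394.4   53.9] q [-0.47  0.76  1.79 -0.99  0.56  0.38] F [-0.3  0.4  0.8] w 87.2
y_case [ 0.083 -0.493 -0.866] z_case [ 0.986  0.169 -0.002]
rotvec deg [ 0.1  0.  -0. ] shift in present axes mm [ 0.1 -0.6  0.2] in goal axes mm [ 0.1 -0.6  0.2]
```

View pics/w11.png

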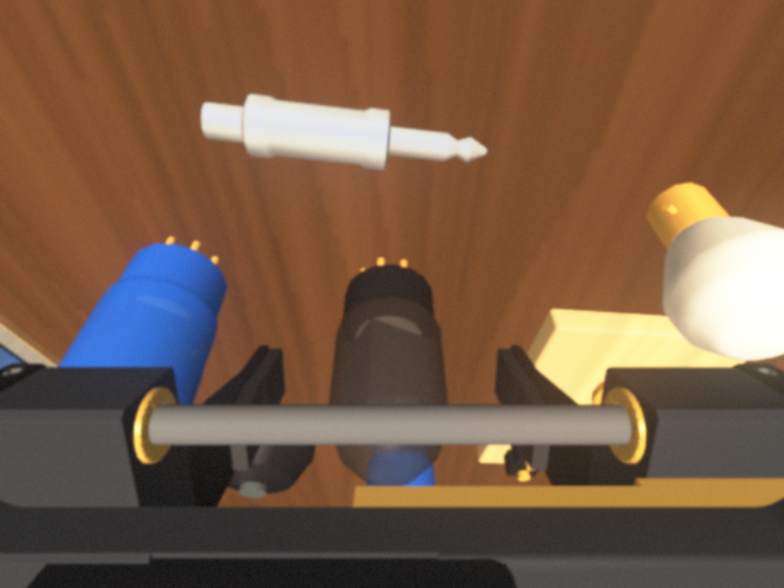

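The valve is between the jaws: bulb at (388,390), jaws at (265,390) and (510,390). Closing on it at 15 N.

```bash
python3 -m crank '[[[0,0,0,0,0,0,45],[0,0,0,0,0,0,30],[0,0,0,0,0,0,30],[0,0,0,0,0,0,30],[0,0,0,0,0,0,30]]]' 15
python3 - <<'E'
from kin import *
st();p=robot.camera('wrist');save(p,'w12')
E
```

```text
time: 22.6
position: [0.52, -0.2876, 0.0543]
tool_rot: [0.613, -0.354, 0.612, -0.353]
ft_force: [0.3, -0.1, 0.7]
grip_width: 0.0449
t 22.6 p [ 0.52   -0.2876  0.0543] case [ -33.3 -394.2   54.3] q [-0.47  0.76  1.79 -0.99  0.56  0.38] F [ 0.3 -0.1  0.7] w 44.9
y_case [ 0.083 -0.493 -0.866] z_case [ 0.986  0.17  -0.002]
```

View pics/w12.png

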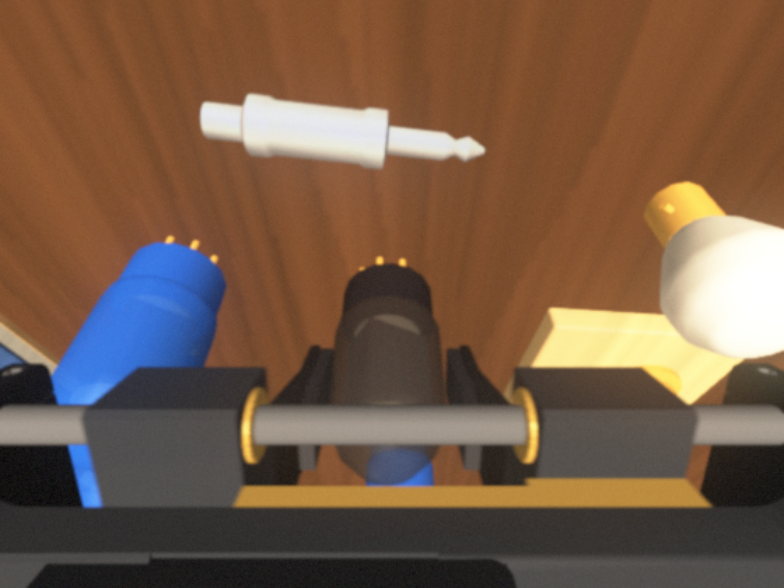

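```bash
python3 -m crank '[[[0,0,0,0,0,0,30],[0,0,0,0.005,-0.0087,0,30],[0,0,0,0.01,-0.0173,0,30],[0,0,0,0.01,-0.0173,0,30],[0,0,0,0.01,-0.0173,0,30]]]'
python3 - <<'E'
from kin import *
st();p=robot.camera('wrist');save(p,'w13')
E
```

```text
time: 23.28
position: [0.5201, -0.2875, 0.1253]
tool_rot: [0.613, -0.354, 0.612, -0.353]
ft_force: [0.1, -0.4, 0.1]
grip_width: 0.0435
t 23.27 p [ 0.5201 -0.2875  0.1253] case [ -33.3 -394.2  125.3] q [-0.47  0.63  1.77 -0.82  0.66  0.17] F [ 0.1 -0.4  0.1] w 43.5
y_case [ 0.083 -0.493 -0.866] z_case [ 0.986  0.17  -0.001]
```

View pics/w13.png

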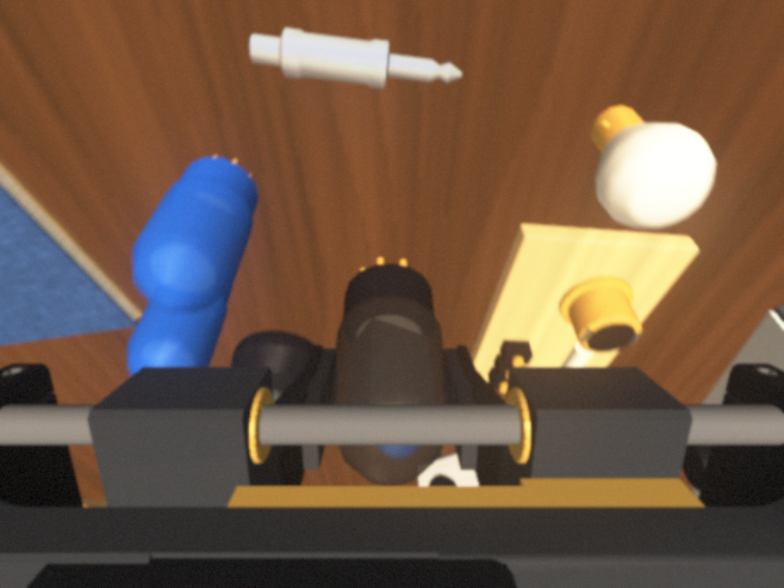

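```bash
python3 -m crank '[[[0,0,0,0.015,-0.026,0,30],[0,0,0,0.02,-0.0346,0,30],[0,0,0,0.02,-0.0346,0,30],[0,0,0,0.01,-0.0173,0,30],[4.5,-7.8,0,0,0,0,30]]]'
python3 - <<'E'
from kin import *
st();az=np.degrees(v[2]);A=W([.016,.082,0]);delta(*gp(30,-60,1,[.55,-.1,.26]));delta(*gp(30,az,1,[A[0],A[1],.26]))
E
```

```text
time: 23.95
position: [0.5227, -0.2882, 0.2568]
tool_rot: [0.638, -0.301, 0.583, -0.402]
ft_force: [-0.3, 1.0, -1.1]
grip_width: 0.0436
t 23.95 p [ 0.5227 -0.2882  0.2568] case [ -30.6 -394.4  256.8] q [-0.49  0.4   1.72 -0.6   0.78 -0.27] F [-0.3  1.  -1.1] w 43.6
y_case [ 0.167 -0.474 -0.864] z_case [0.945 0.327 0.003]
rotvec deg [ 10.2 -18.    0.2] shift in present axes mm [-155.6  -83.    59.3] in goal axes mm [-127.7  -66.4  117.8]
rotvec deg [ 35.4 -61.4   0.3] shift in present axes mm [-378.  -211.8  204.9] in goal axes mm [ 42.   31.5 476.4]
```

```bash
python3 -m crank '[[[0,0,0,-0.04,-0.021,0.015,30],[0,0,0,-0.05,-0.027,0.02,30],[0,0,0,-0.05,-0.027,0.02,30],[4.5,-7.8,0,0,0,0,30],[4.5,-7.8,0,0,0,0,30]]]'
python3 - <<'E'
from kin import *
st();az=np.degrees(v[2]);A=W([.016,.082,0]);delta(*gp(30,-40,1,[.58,-.0,.26]));delta(*gp(30,az,1,[A[0],A[1],.26]))
E
```

```text
time: 24.58
position: [0.55, -0.1203, 0.2488]
tool_rot: [0.679, -0.199, 0.51, -0.489]
ft_force: [-0.8, -0.1, -1.5]
grip_width: 0.0432
t 24.57 p [ 0.55   -0.1203  0.2488] case [ -32.2 -224.3  248.8] q [-0.21  0.37  1.81 -0.63  0.72 -0.26] F [-0.8 -0.1 -1.5] w 43.2
y_case [ 0.3   -0.398 -0.867] z_case [ 0.796  0.605 -0.002]
rotvec deg [ 11.4 -19.5  -0.1] shift in present axes mm [-75.2 -45.5  84.2] in goal axes mm [-41.5 -25.9 111.5]
rotvec deg [ 26.4 -45.6  -0.1] shift in present axes mm [-182.  -107.3  228.2] in goal axes mm [ 47.4  25.4 306.3]
```

```bash
python3 -m crank '[[[0,0,0,-0.036,-0.022,0.04,30],[0,0,0,-0.036,-0.022,0.04,30],[5,-8.7,0,0,0,0,30],[5,-8.7,0,0,0,0,30],[5,-8.7,0,0,0,0,30]]]'
python3 - <<'E'
from kin import *
st();az=np.degrees(v[2]);A=W([.016,.082,0]);delta(*gp(30,az,1,[A[0],A[1],.26]))
E
```

```text
time: 25.2
position: [0.5821, -0.0099, 0.2508]
tool_rot: [0.708, -0.016, 0.366, -0.604]
ft_force: [-0.4, -0.1, -2.1]
grip_width: 0.0436
t 25.2 p [ 0.5821 -0.0099  0.2508] case [ -19.4 -110.1  250.8] q [-0.09  0.34  1.85 -0.47  0.53 -0.74] F [-0.4 -0.1 -2.1] w 43.6
y_case [ 0.458 -0.195 -0.867] z_case [ 0.386  0.922 -0.003]
rotvec deg [ 11.5 -19.6  -0.2] shift in present axes mm [-31.5 -18.3 193. ] in goal axes mm [ 35.2  20.7 192.1]
```

```bash
python3 -m crank '[[[0,0,0,-0.01,-0.006,0.06,30],[0,0,0,-0.01,-0.006,0.06,30],[0,0,0,-0.01,-0.006,0.06,30],[5,-8.7,0,0,0,0,30],[5,-8.7,0,0,0,0,30]]]'
python3 - <<'E'
from kin import *
p=robot.camera('scene');st();az=np.degrees(v[2]);A=W([.016,.082,0]);delta(*gp(30,az,1,[A[0],A[1],.26]))
a=p['img'][60:280,190:410,::-1];cv2.imwrite('pics/s9.png',cv2.resize(a,None,fx=2.7,fy=2.7,interpolation=cv2.INTER_CUBIC))
p=robot.camera('wrist');save(p,'w14')
E
```

```text
time: 25.82
position: [0.6505, 0.1612, 0.2505]
tool_rot: [0.7, 0.105, 0.255, -0.658]
ft_force: [-0.3, -0.1, -1.3]
grip_width: 0.0432
t 25.88 p [0.6497 0.1588 0.2504] case [ 18.5  67.7 250.4] q [ 0.16  0.44  1.66 -0.35  0.58 -0.95] F [-1.2 -2.6 -0.4] w 43.6
y_case [ 0.495 -0.028 -0.869] z_case [ 0.047  0.999 -0.005]
rotvec deg [ 1.6 -2.2 -0.3] shift in present axes mm [ 2.   1.  14.4] in goal axes mm [ 2.6  1.5 14.3]
```

View pics/s9.png

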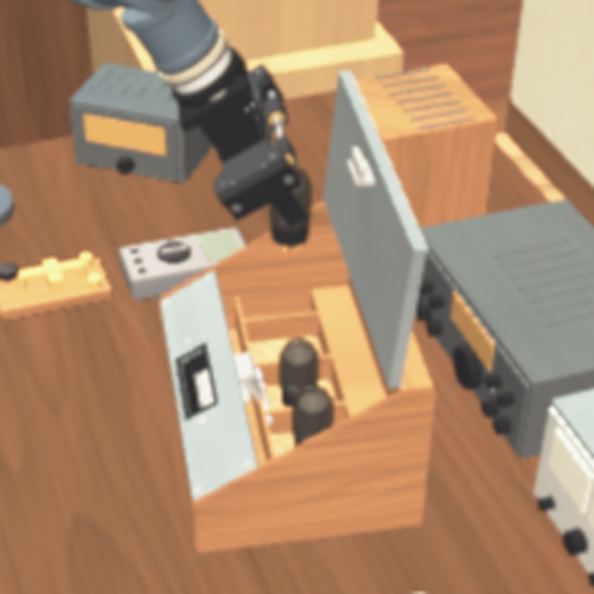

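View pics/w14.png

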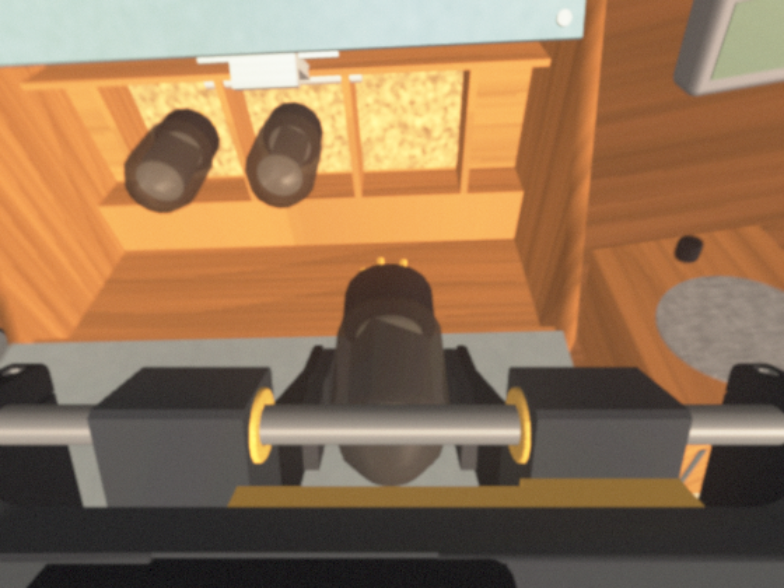

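The valve is held upright over the case, and the empty left cell's cork is visible at (412,122)/1.4. I correct the yaw and shift, then measure the cell.

```bash
python3 -m crank '[[[1.6,-2.2,-0.3,0.001,0,0.005,30],[0,0,0,0.001,0,0.005,30],[0,0,0,0,0,0.004,30],[0,0,0,0,0,0,30],[0,0,0,0,0,0,30]]]'
python3 - <<'E'
from kin import *
p=robot.camera('wrist');st();az=np.degrees(v[2]);A=W([.016,.082,0]);delta(*gp(30,az,1,[A[0],A[1],.26]))
save(p,'w15')
E
```

```text
time: 26.55
position: [0.6556, 0.1729, 0.2523]
tool_rot: [0.696, 0.121, 0.245, -0.664]
ft_force: [-0.2, 0.3, -1.8]
grip_width: 0.0435
t 26.6 p [0.6556 0.1727 0.2523] case [ 22.1  82.5 252.3] q [ 0.17  0.45  1.65 -0.32  0.57 -0.99] F [-0.2 -0.  -1. ] w 43.4
y_case [ 0.502 -0.003 -0.865] z_case [0.011 1.    0.003]
rotvec deg [ 0.2 -0.7  0.1] shift in present axes mm [-1.4  1.3 -0.5] in goal axes mm [-1.4  1.3 -0.5]
```

View pics/w15.png

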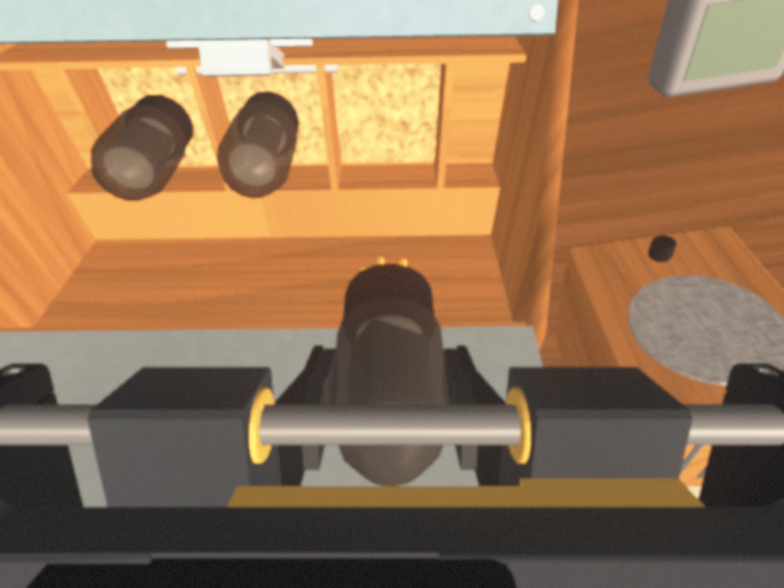

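Run:
```python
from kin import *
p=robot.camera('wrist');_,R,t=pose();T=p['T_tool_cam']
def pw(c):
    X=W(c);c=np.linalg.inv(T)@np.r_[R.T@(X-t),1];u=p['K']@(c[:3]/c[2]);return (u[:2]*1.4).round(0)
print('floor corners',pw([.060,.1175,.027]),pw([.060,.0425,.027]),pw([-.028,.1175,.027]),pw([-.028,.0425,.027]))
print('board top back',pw([.060,.1175,.060]),pw([.060,.0425,.060]),'stored b foot',pw([.016,0,.027]),'top',pw([.016,0,.12]))
delta(*gp(30,np.degrees(v[2]),1,[*W([.016,.081,0])[:2],.095]))
```

```text
floor corners [432. 167.] [340. 168.] [440.  47.] [327.  48.]
board top back [435. 189.] [336. 191.] stored b foot [276. 115.] top [249. 184.]
rotvec deg [ 0.2 -0.7  0.1] shift in present axes mm [-84.2 144.1  -2. ] in goal axes mm [-83.9 144.2  -1.4]
```

```bash
python3 -m crank '[[[0.2,-0.7,0.1,-0.016,0.025,0,30],[0,0,0,-0.018,0.03,-0.001,30],[0,0,0,-0.018,0.03,0,30],[0,0,0,-0.014,0.025,0,30],[0,0,0,0,0,0,30]]]'
python3 - <<'E'
from kin import *
p=robot.camera('wrist');st();save(p,'w16')
delta(*gp(30,np.degrees(v[2]),1,[*W([.016,.081,0])[:2],.093]))
p=robot.camera('scene');a=p['img'][60:280,190:410,::-1];cv2.imwrite('pics/s10.png',cv2.resize(a,None,fx=2.7,fy=2.7,interpolation=cv2.INTER_CUBIC))
E
```

```text
time: 27.28
position: [0.652, 0.1716, 0.1214]
tool_rot: [0.697, 0.123, 0.239, -0.665]
ft_force: [-0.5, -0.2, -0.9]
grip_width: 0.0435
t 27.32 p [0.6533 0.172  0.1234] case [ 19.9  81.3 123.4] q [ 0.17  0.64  1.76 -0.6   0.3  -0.7 ] F [-0.4 -0.8 -0.6] w 43.7
y_case [ 0.499  0.    -0.867] z_case [-0.001  1.    -0.   ]
rotvec deg [-0.   0.1 -0.1] shift in present axes mm [-18.6  35.4  -0.3] in goal axes mm [-18.6  35.4  -0.3]
```

View pics/w16.png

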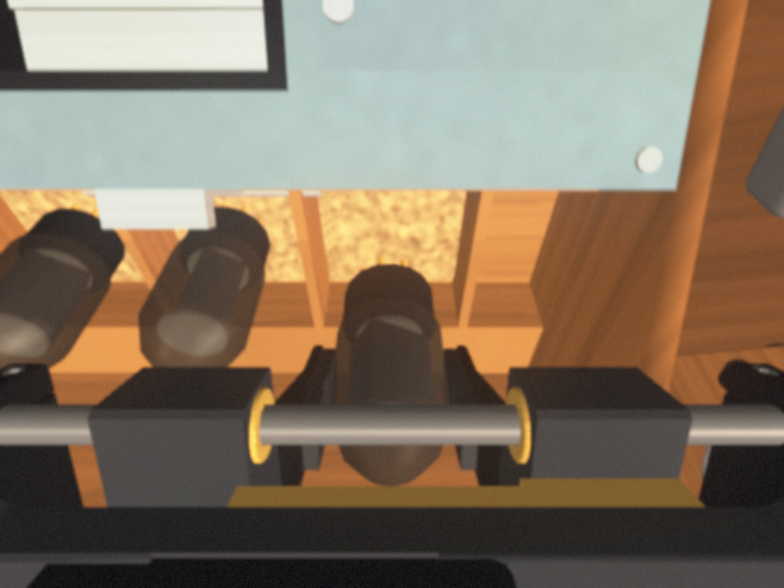

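View pics/s10.png

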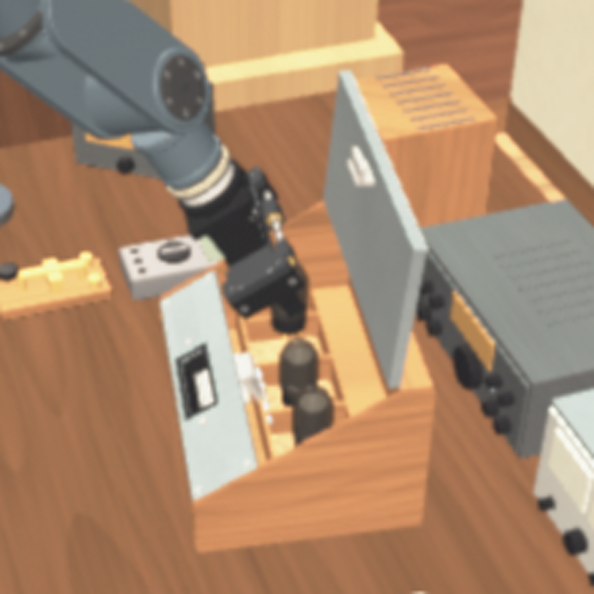

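The valve (390,290) is centred between the cell walls (315 and 465). Lowering.

```bash
python3 -m crank '[[[0,0,0,-0.006,0.011,0,30],[0,0,0,-0.006,0.011,0,30],[0,0,0,-0.005,0.009,0,30],[0,0,0,-0.0025,0.004,0,30],[0,0,0,0,0,0,30]]]'
python3 - <<'E'
from kin import *
p=robot.camera('wrist');st()
delta(*gp(30,np.degrees(v[2]),1,[*W([.016,.081,0])[:2],.091]))
E
```

```text
time: 28.0
position: [0.6548, 0.1722, 0.0852]
tool_rot: [0.696, 0.125, 0.241, -0.665]
ft_force: [0.5, 0.8, -1.5]
grip_width: 0.0433
t 28.05 p [0.6549 0.1722 0.0852] case [21.4 81.8 85.2] q [ 0.17  0.71  1.77 -0.8   0.23 -0.49] F [ 0.3  0.3 -0.7] w 43.7
y_case [ 0.502  0.001 -0.865] z_case [-0.001  1.     0.001]
rotvec deg [-0.1  0.   0.1] shift in present axes mm [-1.8  3.3 -0.8] in goal axes mm [-1.8  3.3 -0.8]
```

Bottom is about 4 mm above the cork. I go on in small steps until there is contact.

```bash
python3 -m crank '[[[0,0,0,-0.0008,0.0015,0,30],[0,0,0,-0.0005,0.0009,0,30],[0,0,0,-0.0005,0.0009,0,30],[0,0,0,0,0,0,30],[0,0,0,0,0,0,30]]]'
python3 - <<'E'
from kin import *
st()
delta(*gp(30,np.degrees(v[2]),1,[*W([.016,.081,0])[:2],.091]))
E
```

```text
time: 28.68
position: [0.6547, 0.172, 0.0812]
tool_rot: [0.696, 0.125, 0.241, -0.665]
ft_force: [-2.8, -1.1, 5.7]
grip_width: 0.0436
t 28.68 p [0.6547 0.172  0.0812] case [21.3 81.6 81.2] q [ 0.17  0.71  1.77 -0.83  0.23 -0.46] F [-2.8 -1.1  5.7] w 43.6
y_case [ 0.502  0.001 -0.865] z_case [-0.001  1.     0.   ]
rotvec deg [-0.1  0.   0.1] shift in present axes mm [ 0.3 -0.1 -0.6] in goal axes mm [ 0.3 -0.1 -0.6]
```

Contact at 6 N and at the expected height. Opening gently to about 58 mm.

```bash
python3 -m crank '[[[0,0,0,0.0003,-0.0006,0,53],[0,0,0,0,0,0,58],[0,0,0,0,0,0,64],[0,0,0,0,0,0,66],[0,0,0,0,0,0,66]]]'
python3 - <<'E'
from kin import *
p=robot.camera('wrist');st();save(p,'w17')
E
```

```text
time: 29.3
position: [0.6542, 0.1721, 0.0809]
tool_rot: [0.696, 0.125, 0.24, -0.665]
ft_force: [0.1, -0.3, 0.6]
grip_width: 0.0569
t 29.35 p [0.6542 0.1721 0.0809] case [20.8 81.6 80.9] q [ 0.17  0.71  1.77 -0.82  0.23 -0.47] F [ 0.   0.4 -0.5] w 57.3
y_case [ 0.5    0.001 -0.866] z_case [-0.001  1.     0.   ]
```

View pics/w17.png

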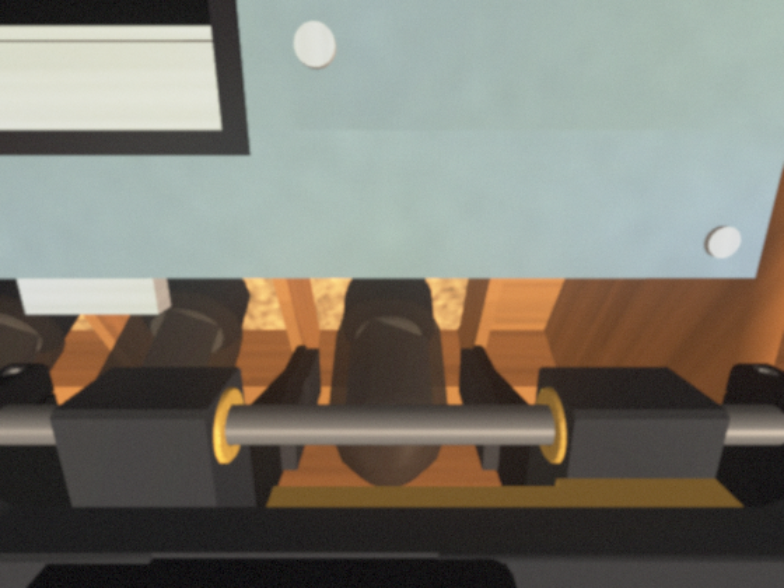

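The valve stands free at (390,390), with gaps on both sides. I retreat along the fingers.

```bash
python3 -m crank '[[[0,0,0,0,-0.01,0,66],[0,0,0,0,-0.02,0,66],[0,0,0,0,-0.035,0,66],[0,0,0,0,-0.045,0,66],[0,0,0,0,-0.045,0,66]]]'; python3 -m crank '[[[0,0,0,0,-0.03,0,66],[0,0,0,0,-0.03,0,66],[0,0,0,0,0,0,66],[0,0,0,0,0,0,66],[0,0,0,0,0,0,66]]]'
python3 - <<'E'
from kin import *
p=robot.camera('wrist');st();save(p,'w18')
p=robot.camera('scene');a=p['img'][60:280,190:410,::-1];cv2.imwrite('pics/s11.png',cv2.resize(a,None,fx=2.7,fy=2.7,interpolation=cv2.INTER_CUBIC))
p=robot.camera('top');save(p,'t2')
E
```

```text
time: 29.98
position: [0.5766, 0.1853, 0.2166]
tool_rot: [0.696, 0.125, 0.24, -0.665]
ft_force: [-0.4, 0.3, 0.7]
grip_width: 0.0577
time: 30.6
position: [0.548, 0.1899, 0.2659]
tool_rot: [0.696, 0.124, 0.24, -0.665]
ft_force: [-1.0, 0.3, 0.1]
grip_width: 0.0576
t 30.65 p [0.5481 0.1898 0.2658] case [-86.8  81.  265.8] q [ 0.25  0.31  1.85 -0.4   0.54 -0.85] F [ 0.7 -0.1 -1.1] w 57.7
y_case [ 0.499 -0.    -0.867] z_case [-0.001  1.    -0.001]
```

View pics/w18.png

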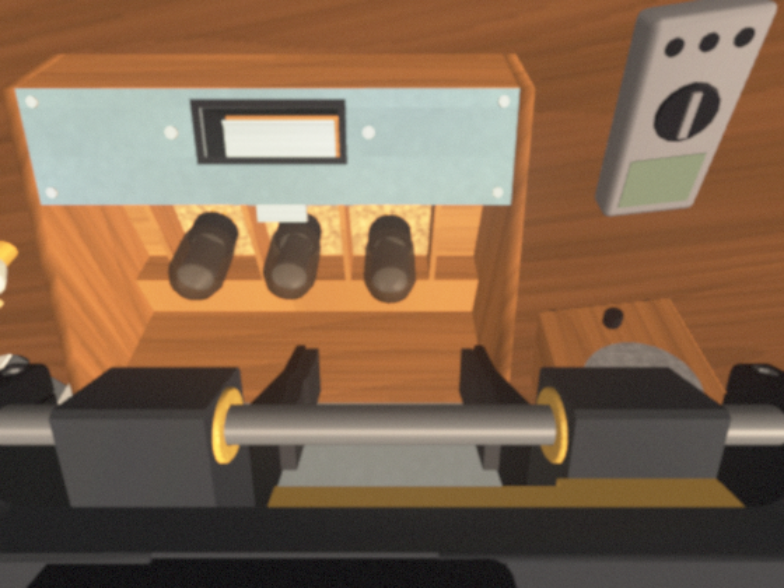

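View pics/s11.png

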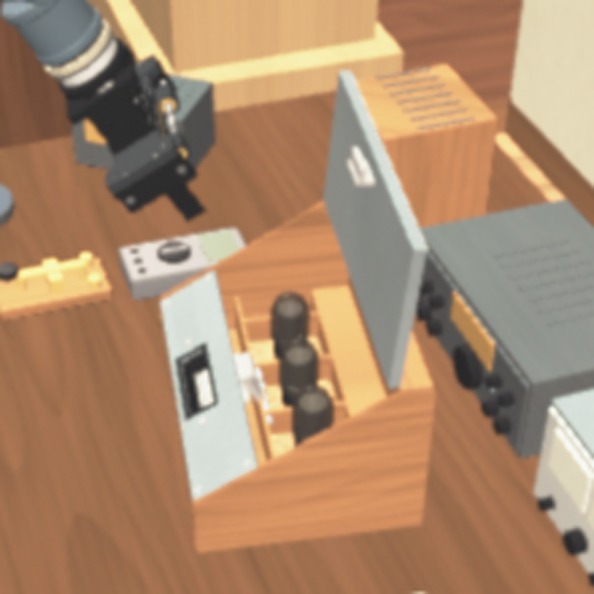

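View pics/t2.png

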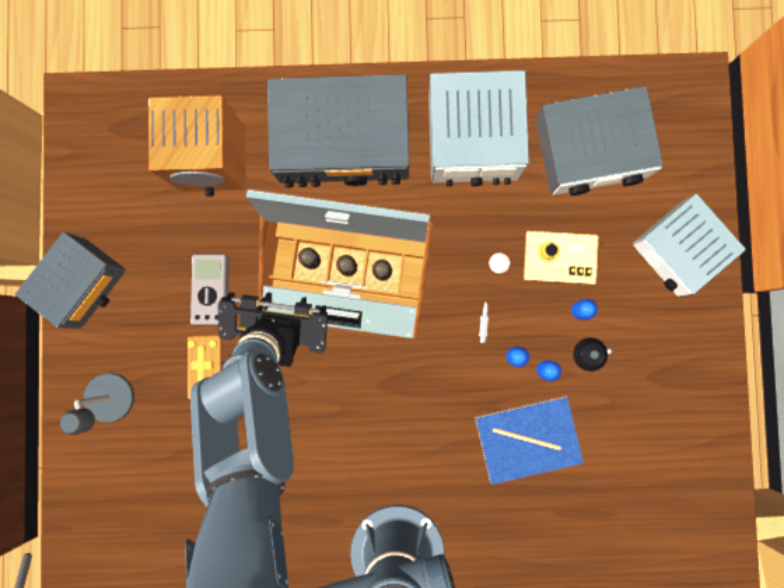

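The wrist and scene views show three valves upright in the three cells. The new one is at (390,258) in the wrist view. The lid is upright, and the bystanders and blue look-alikes sit where they did before. Handing in.

Run:
```python
from kin import *
print(robot.hand_in());st()
```

```text
the job is handed in; nothing more can be done
None
the job is handed in; nothing more can be done
```

I put the loose valve away and handed the job in at about 31 s; the hand-in reports no verdict.

**What I did:**
- I pressed the hook through the finger slot, and the lid sprang ajar.
- I swung the lid up with the closed fingers to about 2.18 rad.
- I picked up the smoked valve with the gripper leaning 30 degrees, lowered it into the empty left compartment until it touched the cork (about 6 N), then let go and backed off.

**Last checks:**
- **Valves:** the pictures show all three standing in their own compartments.
- **Lid:** in the last picture it still stands where I left it. I worked out the 2.18 rad from its corners earlier, before the pick, and did not measure it again.
- **Hook:** its tongue looks as it did at rest, judged by eye.
- **Bystanders and blue look-alikes:** they are where they were, judged by eye in the top picture.
- **Robot:** it was clear of everything, with only sensor noise on the force reading.

**What went wrong on the way:** my first approach to the slot ran into the range of joint 4. I backed out without touching the case and came in again with the tool turned half round and tilted 10 degrees sideways.

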